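# Nest the three parts pans with their handles fanned out

### The arm

A 7-joint arm with a two-finger parallel gripper is mounted at the origin on the work surface. World frame = base frame: x ahead of the robot, y to its left, z up, the work surface at z = 0. Lengths are in m, angles in rad, forces in N, time in s.
With the tool pointing down it reaches from about 0.4 to 0.85 m from the base axis. Payload 4.5 kg.
Tool frame: the origin (TCP) lies midway between the tips of the shut fingers; the grasp point (between the pads) lies 19 mm behind it; z points along the fingers, y is the direction in which the jaws open and shut (so a half turn about z gives the same grasp; the last joint's range is limited). The gripper opens to 88 mm and grips with 3 to 60 N. Pads are 18 mm wide; open, the fingers measure 123 mm over their backs; the gripper's body (75 mm by 187 mm) begins 45 mm behind the grasp point.
Start: joints at [1.29, 0.689, -0.195, 1.565, 0.157, 0.902, -0.215], TCP at [0.194, -0.594, 0.239] pointing down, gripper open.
Joint ranges: [-3.01, 3.01], [-0.46, 2.08], [-1.47, 1.51], [0.13, 2.56], [-1, 4.14], [0.04, 2.09], [-2.66, 2.66]. Speed limits (rad/s): [2.57, 2.57, 3.14, 3.14, 3.14, 3.14, 3.14].

### API

Orientations are given as a unit quaternion [x, y, z, w].
In Python, from plant import r gives the robot as it stands.
- The arm moves only by the tool play_rows, never from a script. Its argument "targets" is a list of rows, each an object of numbers: "jaw": the closure, from 0 (fully open) to 1 (shut); "dx", "dy", "dz": the shift along the tool's x, y, z in m; "yaw": the turn about the tool's z in rad. A call has exactly 5 rows; each row shifts and turns the pose as measured when the row begins, along the tool's axes as they then stand; what a row does not reach is not made up. A row lasts 1/10 s, in which the tool goes at most 50 mm and 8.59 degrees, less where a joint would pass 70% of its speed; a pose out of reach is approached as far as the arm can. A call with a gripper value outside its range is refused whole. The fingers move at their own pace and stop on an object; "squeeze" is the grip in N (left out, the last holds). Time passes only in rows, so rows that do not move let the fingers close, or fill a call up. It gives the time, the measured TCP pose, the force and the opening at its end, in the units of the state.
- r.get_state(): the state, without advancing time (a new reading comes with each control period).
- r.snapshot(name): name is "side" or "top"; returns a dict with "frame" (400x640x3 uint8, red, green, blue), "z_map" (400x640 float32, m along the optical axis (not along the pixel's ray), 0 where there is no reading), "mtx" (3x3 intrinsics, pixels), "dist_coeffs" ([k1, k2, p1, p2, k3] as OpenCV has them; the pictures are not rectified), "position" and "orientation" of the camera in the world. Camera axes: x right, y up, looking along -z (the intrinsics and any distortion apply to the point x, -y, -z); pixel columns grow to the right and rows downward; lengths in m; the calibration is good to about 2 mm. A picture is of the moment at which its call begins.
- r.finish_job(): hands the job in, once; it reports no verdict.
The state is a dict: "clock": time; "q": joint angles; "qd": joint speeds; "joint_torque": joint torques, N m; "tool_pos": TCP position; "eef_rot": TCP orientation; "contact_force": force on the tool from outside, world axes, zero at the start; "moment": the same for the moment, N m; "opening": opening from 0.0 (shut) to 1.0 (fully open).
Only numpy, scipy, OpenCV 4.12 (cv2) and the standard library are available. Lean on these libraries where they do the work, as an engineer would, in place of code of your own. Each camera call takes 0.05 s, during which the arm holds its last target.

### The job

Clear the stone fitting shelf by nesting the three steel parts pans: lower the middle-sized pan (blue handle) into the largest (black handle), then the smallest (orange handle) into the middle one, each sitting flat on the floor of the pan beneath. Turn them so that the three handles fan out at least 60 degrees from one another, and so clear each other. Leave the largest pan as it stands, do not drop a pan, and leave the other things on the shelf where they are.

Things in the scene. Friction and masses are not known exactly. Their poses are not given: they have to be found in the camera images.
- large_pan: Largest stainless parts pan, black side handle, about 450 g. Origin: centre of its underside, z up, x out along the handle. Open tapered bowl 46 mm high, outer radius 52 mm at the bottom, 62 at the rim; wall 3 mm, floor 4 mm. Stays where it is.
- medium_pan: Middle-sized stainless parts pan, blue side handle, about 170 g. Origin: centre of its underside, z up, x out along the handle. Open tapered bowl 46 mm high, outer radius 41 mm at the bottom, 51 at the rim; wall 3 mm, floor 4 mm. Seated, its underside is 4 mm above the largest pan's, with 8 mm play all round.
- small_pan: Smallest stainless parts pan, orange side handle, about 120 g. Origin: centre of its underside, z up, x out along the handle. Open tapered bowl 46 mm high, outer radius 30 mm at the bottom, 40 at the rim; wall 3 mm, floor 4 mm. Seated, its underside is 4 mm above the middle pan's, with 8 mm play all round.
- large_pan_grip (a point): a point on the large pan's handle bar, 98.5 mm from the pan's axis, mid-width and mid-height. The bar is straight, level, 14 mm wide, 12 mm high, its mid-height 76 mm above the pan's underside; it runs from a riser on the rim (radius 60 to 68 mm) out to 135 mm. Nested, all three bars are at one height, so bars that point the same way collide.
- large_pan_tip (a point): outer end of the large pan's handle bar, on its centre line, 135 mm from the pan's axis and 76 mm above its underside
- medium_pan_grip (a point): a point on the medium pan's handle bar, 90.5 mm from the pan's axis, mid-width and mid-height. The bar is straight, level, 14 mm wide, 12 mm high, its mid-height 72 mm above the pan's underside; it runs from a riser on the rim (radius 49 to 57 mm) out to 130 mm. Nested, all three bars are at one height, so bars that point the same way collide.
- medium_pan_tip (a point): outer end of the medium pan's handle bar, on its centre line, 130 mm from the pan's axis and 72 mm above its underside
- small_pan_grip (a point): a point on the small pan's handle bar, 80 mm from the pan's axis, mid-width and mid-height. The bar is straight, level, 14 mm wide, 12 mm high, its mid-height 68 mm above the pan's underside; it runs from a riser on the rim (radius 38 to 46 mm) out to 120 mm. Nested, all three bars are at one height, so bars that point the same way collide.
- small_pan_tip (a point): outer end of the small pan's handle bar, on its centre line, 120 mm from the pan's axis and 68 mm above its underside
- caliper: steel dial caliper lying flat, 202 x 60 x 15 mm, long axis x; origin under its beam's middle; a bystander
- honing_stone: grey honing stone, 150 x 50 x 24 mm, long axis x; origin at the centre of its underside; a bystander
- bolt_cap: red polymer bolt cap, 64 mm across, 28 mm high; origin at the centre of its underside; a bystander
- tap_wrench: stainless tap wrench lying flat, 200 x 32 x 26 mm, long axis x; origin under its middle; a bystander
- thread_oil: closed green bottle, 48 mm across, 100 mm high, standing; origin at the centre of its underside; a bystander
- deburr_brush: hand brush, 180 mm long, lying flat; a bystander

How it is judged:
On the way, in this order (a step that is already met when the one before it is completed fails the run):
1. the middle pan sits flat in the largest with the two handles apart, and is let go (z of medium_pan in the frame of large_pan between 0.001 and 0.007 m and horizontal distance between medium_pan and large_pan below 0.012 m and angle between medium_pan's own z axis and vertical below 0.07 rad and horizontal distance between medium_pan_tip and large_pan_tip above 0.085 m and contact force between the fingers and medium_pan below 0.1 N), for 0.2 s.
2. the smallest pan sits flat in the middle one, its handle apart from both others, and is let go (z of small_pan in the frame of medium_pan between 0.001 and 0.007 m and horizontal distance between small_pan and medium_pan below 0.012 m and angle between small_pan's own z axis and vertical below 0.07 rad and horizontal distance between small_pan_tip and medium_pan_tip above 0.085 m and horizontal distance between small_pan_tip and large_pan_tip above 0.085 m and contact force between the fingers and small_pan below 0.1 N), for 0.2 s.
At the end, for the whole second after the job is handed in: Medium pan seated in large, small in medium: each underside under 7 mm above that of the pan beneath, axes within 12 mm, tilt under 4 degrees. Handle ends all 85 mm or more apart. Large pan level, moved under 30 mm (handle end 50 mm). All released and at rest (all of step 1 and all of step 2 and distance of large_pan from where it was at the start of the episode below 0.03 m and distance of large_pan_tip from where it was at the start of the episode below 0.05 m and angle between large_pan's own z axis and vertical below 0.05 rad and linear speed of each of large_pan, medium_pan, small_pan below 0.02 m/s and angular speed of each of large_pan, medium_pan, small_pan below 0.1 rad/s and contact force between the fingers and large_pan below 0.1 N); the robot touches nothing.
It fails at once if a bystander (caliper, honing stone, bolt cap, tap wrench, bottle or brush) is shifted by more than 25 mm (distance of any of caliper, honing_stone, bolt_cap, tap_wrench, thread_oil, deburr_brush from where it was at the start of the episode above 0.025 m).
It fails at once if the medium pan is dropped: it falls free of the fingers faster than 0.6 m/s (about a 20 mm drop) (linear speed of medium_pan above 0.6 m/s and contact force between the fingers and medium_pan below 0.05 N).
It fails at once if the small pan is dropped: it falls free of the fingers faster than 0.6 m/s (about a 20 mm drop) (linear speed of small_pan above 0.6 m/s and contact force between the fingers and small_pan below 0.05 N).
It also fails if it takes over 67 s, if anything falls off the work surface, if the arm or the gripper's body presses on something with over 40 N, if the wrist force passes 120 N, or if a joint passes its speed limit or range.

## Working session

There is one attempt and no reset: what is moved stays moved. The work goes in short steps, Python scripts to look and compute and a tool call to move; the robot and the scene stay as the last step left them, time stands still between calls to the robot, and variables do not carry over. Pictures are saved under pics/ and viewed, and the job is handed in when it is done.

Besides the shell and the picture viewer there is one more tool, called after "Call:" as a command line: name --argument value ..., lists and objects as JSON in quotes. play_rows: Moves the arm, as the interface text tells. Its arguments: {"type":"object","properties":{"targets":{"type":"array"},"squeeze":{"type":"number"}},"required":["targets"]}

```bash
ls; mkdir -p pics; cat > h.py <<'E'
import numpy as np, cv2
from scipy.spatial.transform import Rotation as R
from plant import r
def snap(n,f):
    s=r.snapshot(n); cv2.imwrite(f'pics/{f}.png',s['frame'][:,:,::-1]); np.savez(f'pics/{f}.npz',**{k:v for k,v in s.items()}); return s
def load(f): return dict(np.load(f'pics/{f}.npz'))
def pt(s,u,v,z=None,plane=None):
    n=cv2.undistortPoints(np.array([[[u,v]]],float),s['mtx'],s['dist_coeffs'])[0,0]
    d=R.from_quat(s['orientation']).apply([n[0],-n[1],-1.]); p=s['position']
    if plane is not None: k=(plane-p[2])/d[2]
    else: k=z if z is not None else s['z_map'][int(round(v)),int(round(u))]
    return p+k*d
def cloud(s):
    v,u=np.mgrid[0:400,0:640]; 
    n=cv2.undistortPoints(np.stack([u,v],-1).reshape(-1,1,2).astype(float),s['mtx'],s['dist_coeffs'])[:,0]
    z=s['z_map'].reshape(-1,1); d=np.c_[n[:,0],-n[:,1],-np.ones(len(n))]*z
    P=R.from_quat(s['orientation']).apply(d)+s['position']; P[z[:,0]==0]=np.nan
    return P.reshape(400,640,3)
E
python3 - <<'E'
from h import *
print(r.get_state())
for n in('top','side'):
    s=snap(n,n+'0'); print(n,s['position'],s['orientation'],s['mtx'],s['dist_coeffs'])
E
```

```text
pics
{'clock': 0.0, 'q': array([ 1.28977227,  0.68995932, -0.19452352,  1.56632876,  0.15728582,
        0.90248181, -0.21509768]), 'qd': array([-0.00082429,  0.00143424, -0.00016706, -0.00018361, -0.00075825,
       -0.00109239, -0.00017139]), 'joint_torque': array([-1.67364860e-04, -5.27572238e+01, -1.26748469e+00, -1.53427953e+01,
       -5.27760526e-02,  6.60628342e-03,  1.91449913e-04]), 'tool_pos': array([ 0.19330127, -0.59370527,  0.23792972]), 'eef_rot': array([ 9.87629356e-01,  1.56803883e-01, -1.95329956e-04, -8.71858743e-04]), 'contact_force': array([-0.43798733, -0.00397701, -0.04864032]), 'moment': array([-0.08550936,  0.03011934,  0.01995405]), 'opening': 0.9983566594409686}
top [ 0.44743026 -0.02715663  1.04237404] [ 0.04950429 -0.05417206 -0.70502408  0.70537632] [[420.46294563   0.         325.33714482]
 [  0.         420.46294563 207.17756151]
 [  0.           0.           1.        ]] [-0.04535561  0.          0.          0.          0.        ]
side [0.15322356 0.82939324 0.98252771] [-0.09313186  0.38561503  0.89121006 -0.21993666] [[484.04067601   0.         321.46249276]
 [  0.         484.04067601 195.88514314]
 [  0.           0.           1.        ]] [-0.05852434  0.          0.          0.          0.        ]
```

View pics/top0.png

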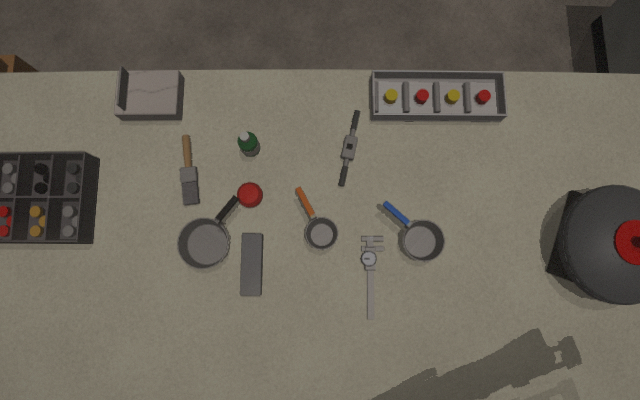

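View pics/side0.png

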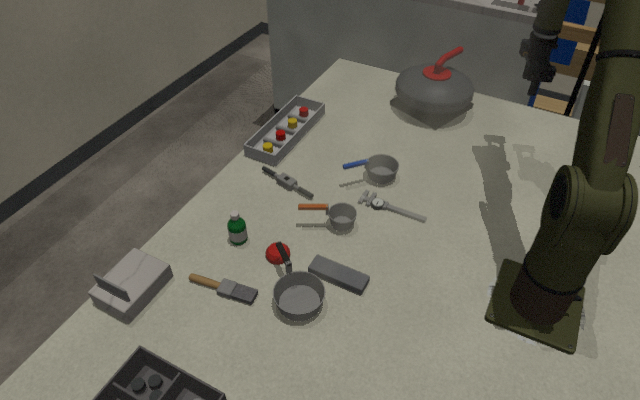

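```bash
python3 - <<'E'
from h import *
s=load('top0'); P=cloud(s)
for n,c in dict(L=(204,242),S=(320,234),M=(421,240),cap=(250,194),cal=(370,258),stone=(251,265),tap=(349,148),oil=(248,143),calend=(370,318),brush=(190,190)).items(): print(n,P[c[1],c[0]].round(4))
im=s['frame']; big=cv2.resize(im[170:290,165:465],None,fx=2.6,fy=2.6,interpolation=cv2.INTER_CUBIC); cv2.imwrite('pics/crop0.png',big[:,:,::-1])
def bar(box,name):
    x0,y0,x1,y1=box; Q=P[y0:y1,x0:x1].reshape(-1,3); return Q
from scipy.optimize import least_squares
# per pan: rim pts z~0.046, bar pts
for n,box,bz,rim,tip in (('L',(170,180,245,275),.076,.062,.135),('S',(290,180,342,256),.068,.040,.120),('M',(372,195,450,266),.072,.051,.130)):
    Q=bar(box,n); Q=Q[~np.isnan(Q[:,0])]
    Rm=Q[abs(Q[:,2]-.043)<.006]; 
    B=Q[abs(Q[:,2]-bz-.006)<.006]
    b=B[:,:2]; m=np.median(b,0); u=np.linalg.svd(b-m)[2][0]
    c0=Rm[:,:2]; 
    f=least_squares(lambda p:np.hypot(*(c0-p[:2]).T)-p[2],[*np.median(c0,0),rim],loss='soft_l1',f_scale=.002)
    t=(b-m)@u; c=f.x[:2]
    if (m-c)@u<0:u=-u;t=-t
    print(n,'c',f.x.round(4),len(Rm),'bar n',len(B),'z',np.median(B[:,2]).round(4),'yaw',np.degrees(np.arctan2(u[1],u[0])).round(1),'via centre',np.degrees(np.arctan2(*(m-c)[::-1])).round(1),'end',(np.percentile((b-c)@u,[1,99])).round(4),'floorz',np.nanmin(Q[:,2]), 'tip',(c+tip*u).round(4))
E
```

```text
L [0.5137 0.2661 0.0034]
S [ 0.5337 -0.0208  0.0059]
M [ 0.5189 -0.2709  0.0048]
cap [0.6302 0.1511 0.0262]
cal [ 0.4745 -0.1426  0.0147]
stone [0.4574 0.145  0.022 ]
tap [ 0.7475 -0.0931  0.0252]
oil [0.7444 0.1505 0.0765]
calend [ 0.3311 -0.1414  0.0076]
brush [0.6421 0.303  0.0158]
L c [0.5092 0.2573 0.0585] 314 bar n 213 z 0.0812 yaw -38.7 via centre -38.4 end [0.0594 0.1322] floorz -0.007875305624071682 tip [0.6145 0.1729]
S c [ 0.5321 -0.0243  0.0371] 190 bar n 207 z 0.0738 yaw 28.3 via centre 27.7 end [0.0388 0.119 ] floorz -0.0064336300326486295 tip [0.6378 0.0325]
M c [ 0.5154 -0.2662  0.0476] 235 bar n 220 z 0.0777 yaw 48.2 via centre 48.3 end [0.0484 0.1278] floorz -0.007132989719204064 tip [ 0.602  -0.1692]
```

View pics/crop0.png

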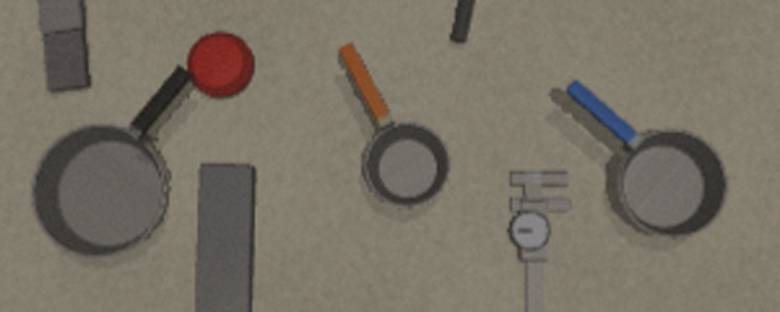

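```bash
cat >> h.py <<'E'
def ang(q): x=R.from_quat(q).apply([1,0,0]); return np.degrees(np.arctan2(x[1],x[0]))
def go(tx,ty,tz,ta,step=.04):
    s=r.get_state(); p=s['tool_pos']; a=ang(s['eef_rot']); D=np.array([tx,ty,tz])-p
    da=(ta-a+180)%360-180
    zt=R.from_quat(s['eef_rot']).apply([0,0,1])
    n=int(max(1,np.ceil(np.linalg.norm(D)/step),np.ceil(abs(da)/8)))
    print('clock',round(s['clock'],2),'pos',p.round(4),'ang',a.round(1),'tilt',zt.round(3),'open',round(s['opening'],3),'F',s['contact_force'].round(1),'D',D.round(4),'da',round(da,1),'rows',n)
    for i in range(n):
        t=np.radians(a+da*i/n); w=D/n
        print(i,'dx %.3f dy %.3f dz %.3f yaw %.3f'%(w[0]*np.cos(t)+w[1]*np.sin(t), w[0]*np.sin(t)-w[1]*np.cos(t), -w[2], -np.radians(da/n)))
E
python3 -c "
from h import *
go(.570,-.205,.15,48.2,.045)"
```

```text
clock 0.1 pos [ 0.1933 -0.5938  0.238 ] ang 18.0 tilt [-0.001  0.002 -1.   ] open 0.999 F [-0.4  0.1 -1.2] D [ 0.3767  0.3888 -0.088 ] da 30.2 rows 13
0 dx 0.037 dy -0.019 dz 0.007 yaw -0.040
1 dx 0.038 dy -0.018 dz 0.007 yaw -0.040
2 dx 0.038 dy -0.016 dz 0.007 yaw -0.040
3 dx 0.039 dy -0.015 dz 0.007 yaw -0.040
4 dx 0.039 dy -0.013 dz 0.007 yaw -0.040
5 dx 0.040 dy -0.012 dz 0.007 yaw -0.040
6 dx 0.040 dy -0.010 dz 0.007 yaw -0.040
7 dx 0.041 dy -0.008 dz 0.007 yaw -0.040
8 dx 0.041 dy -0.007 dz 0.007 yaw -0.040
9 dx 0.041 dy -0.005 dz 0.007 yaw -0.040
10 dx 0.042 dy -0.003 dz 0.007 yaw -0.040
11 dx 0.042 dy -0.002 dz 0.007 yaw -0.040
12 dx 0.042 dy -0.000 dz 0.007 yaw -0.040
```

Call:
play_rows --targets '[{"jaw": 0,"dx": 0.037,"dy": -0.019,"dz": 0.004,"yaw": -0.04},{"jaw": 0,"dx": 0.038,"dy": -0.018,"dz": 0.004,"yaw": -0.04},{"jaw": 0,"dx": 0.038,"dy": -0.016,"dz": 0.004,"yaw": -0.04},{"jaw": 0,"dx": 0.039,"dy": -0.015,"dz": 0.004,"yaw": -0.04},{"jaw": 0,"dx": 0.039,"dy": -0.013,"dz": 0.004,"yaw": -0.04}]' --squeeze 55

```text
clock: 0.6
tool_pos: [0.3353, -0.4468, 0.2148]
eef_rot: [0.968, 0.25, -0.003, -0.0]
contact_force: [0.6, -0.1, 0.4]
opening: 1.001
```

Call:
play_rows --targets '[{"jaw": 0,"dx": 0.04,"dy": -0.012,"dz": 0.004,"yaw": -0.04},{"jaw": 0,"dx": 0.04,"dy": -0.01,"dz": 0.004,"yaw": -0.04},{"jaw": 0,"dx": 0.04,"dy": -0.008,"dz": 0.004,"yaw": -0.04},{"jaw": 0,"dx": 0.04,"dy": -0.007,"dz": 0.004,"yaw": -0.04},{"jaw": 0,"dx": 0.04,"dy": -0.005,"dz": 0.004,"yaw": -0.04}]'

```text
clock: 1.1
tool_pos: [0.4824, -0.2934, 0.1915]
eef_rot: [0.937, 0.349, -0.004, -0.002]
contact_force: [-0.2, -0.3, -0.2]
opening: 0.996
```

```bash
python3 -c "
from h import *
go(.570,-.205,.15,48.2,.04)"
```

```text
clock 1.1 pos [ 0.4824 -0.2934  0.1915] ang 40.9 tilt [-0.009  0.    -1.   ] open 0.996 F [-0.2 -0.3 -0.2] D [ 0.0876  0.0884 -0.0415] da 7.3 rows 4
0 dx 0.031 dy -0.002 dz 0.010 yaw -0.032
1 dx 0.031 dy -0.001 dz 0.010 yaw -0.032
2 dx 0.031 dy -0.000 dz 0.010 yaw -0.032
3 dx 0.031 dy 0.001 dz 0.010 yaw -0.032
```

Call:
play_rows --targets '[{"jaw": 0,"dx": 0.031,"dy": -0.002,"dz": 0.01,"yaw": -0.032},{"jaw": 0,"dx": 0.031,"dy": -0.001,"dz": 0.01,"yaw": -0.032},{"jaw": 0,"dx": 0.031,"dy": 0,"dz": 0.01,"yaw": -0.032},{"jaw": 0,"dx": 0.03,"dy": 0.001,"dz": 0.01,"yaw": -0.032},{"jaw": 0}]'

```text
invalid input
```

```bash
python3 -c "
from h import *
s=snap('top','top1'); cv2.imwrite('pics/c1.png',cv2.resize(s['frame'][150:290,320:480],None,fx=4,fy=4)[:,:,::-1])
go(.570,-.205,.15,48.2,.04)
go(.570,-.205,.053,48.2,.025)"
```

```text
clock 1.15 pos [ 0.4891 -0.2851  0.1913] ang 41.6 tilt [-0.003  0.007 -1.   ] open 0.998 F [ 5.   4.6 -0.2] D [ 0.0809  0.0801 -0.0413] da 6.6 rows 4
0 dx 0.028 dy -0.002 dz 0.010 yaw -0.029
1 dx 0.028 dy -0.001 dz 0.010 yaw -0.029
2 dx 0.028 dy 0.000 dz 0.010 yaw -0.029
3 dx 0.028 dy 0.001 dz 0.010 yaw -0.029
clock 1.15 pos [ 0.4891 -0.2851  0.1913] ang 41.6 tilt [-0.003  0.007 -1.   ] open 0.998 F [ 5.   4.6 -0.2] D [ 0.0809  0.0801 -0.1383] da 6.6 rows 8
0 dx 0.014 dy -0.001 dz 0.017 yaw -0.014
1 dx 0.014 dy -0.001 dz 0.017 yaw -0.014
2 dx 0.014 dy -0.000 dz 0.017 yaw -0.014
3 dx 0.014 dy -0.000 dz 0.017 yaw -0.014
4 dx 0.014 dy 0.000 dz 0.017 yaw -0.014
5 dx 0.014 dy 0.000 dz 0.017 yaw -0.014
6 dx 0.014 dy 0.000 dz 0.017 yaw -0.014
7 dx 0.014 dy 0.001 dz 0.017 yaw -0.014
```

View pics/c1.png

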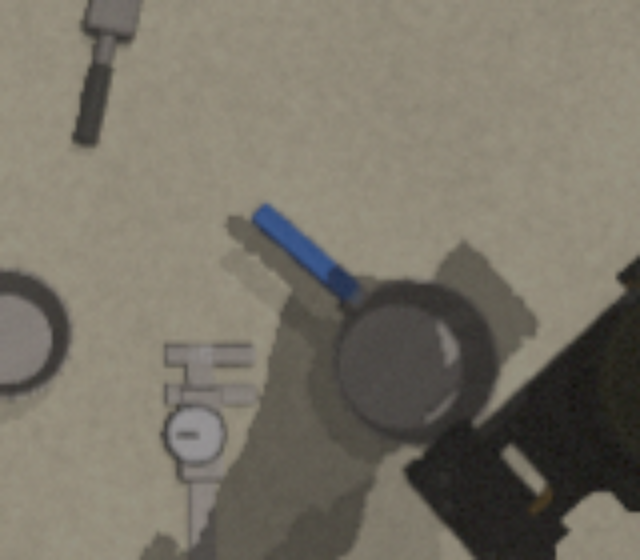

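The call was refused because every row needs all its keys. The picture shows the blue-handled pan untouched at crop (415,360), with its handle at (260,215)–(350,290) and the gripper coming in from the lower right.

Call:
play_rows --targets '[{"jaw": 0,"dx": 0.028,"dy": -0.002,"dz": 0.01,"yaw": -0.029},{"jaw": 0,"dx": 0.028,"dy": -0.001,"dz": 0.01,"yaw": -0.029},{"jaw": 0,"dx": 0.028,"dy": 0,"dz": 0.01,"yaw": -0.029},{"jaw": 0,"dx": 0.024,"dy": 0.001,"dz": 0.01,"yaw": -0.029},{"jaw": 0,"dx": 0,"dy": 0,"dz": 0,"yaw": 0}]'

```text
clock: 1.65
tool_pos: [0.5685, -0.2017, 0.1483]
eef_rot: [0.911, 0.413, -0.0, -0.005]
contact_force: [0.0, -0.7, 0.6]
opening: 1.001
```

```bash
python3 -c "
from h import *
go(.570,-.205,.053,48.2,.02)"
```

```text
clock 1.65 pos [ 0.5685 -0.2017  0.1483] ang 48.8 tilt [-0.004  0.009 -1.   ] open 1.001 F [ 0.  -0.7  0.6] D [ 0.0015 -0.0033 -0.0953] da -0.6 rows 5
0 dx -0.000 dy 0.001 dz 0.019 yaw 0.002
1 dx -0.000 dy 0.001 dz 0.019 yaw 0.002
2 dx -0.000 dy 0.001 dz 0.019 yaw 0.002
3 dx -0.000 dy 0.001 dz 0.019 yaw 0.002
4 dx -0.000 dy 0.001 dz 0.019 yaw 0.002
```

Call:
play_rows --targets '[{"jaw": 0,"dx": -0.001,"dy": 0.001,"dz": 0.019,"yaw": 0.002},{"jaw": 0,"dx": 0,"dy": 0.001,"dz": 0.019,"yaw": 0.002},{"jaw": 0,"dx": 0,"dy": 0.001,"dz": 0.019,"yaw": 0.002},{"jaw": 0,"dx": 0,"dy": 0.001,"dz": 0.019,"yaw": 0.002},{"jaw": 0,"dx": 0,"dy": 0,"dz": 0.015,"yaw": 0}]'

```text
clock: 2.15
tool_pos: [0.5682, -0.2108, 0.0569]
eef_rot: [0.914, 0.406, -0.001, -0.003]
contact_force: [0.1, -0.6, -0.2]
opening: 1.001
```

Call:
play_rows --targets '[{"jaw": 0,"dx": 0,"dy": 0,"dz": 0,"yaw": 0},{"jaw": 0.5,"dx": 0,"dy": 0,"dz": 0,"yaw": 0},{"jaw": 0.6,"dx": 0,"dy": 0,"dz": 0,"yaw": 0},{"jaw": 0.6,"dx": 0,"dy": 0,"dz": 0,"yaw": 0},{"jaw": 0.6,"dx": 0,"dy": 0,"dz": 0,"yaw": 0}]'

```text
clock: 2.65
tool_pos: [0.5665, -0.2134, 0.0576]
eef_rot: [0.914, 0.405, -0.002, -0.002]
contact_force: [-0.1, 0.0, -0.5]
opening: 0.659
```

```bash
python3 -c "
from h import *
go(.570,-.205,.053,48.2,.02)
for n in ('top','side'):
  s=snap(n,n+'2'); b=(slice(150,290),slice(320,480)) if n=='top' else (slice(100,230),slice(300,460)); cv2.imwrite('pics/c2%s.png'%n,cv2.resize(s['frame'][b],None,fx=4,fy=4)[:,:,::-1])"
```

```text
clock 2.65 pos [ 0.5665 -0.2134  0.0576] ang 47.8 tilt [-0.005  0.003 -1.   ] open 0.659 F [-0.1  0.  -0.5] D [ 0.0035  0.0084 -0.0046] da 0.4 rows 1
0 dx 0.009 dy -0.003 dz 0.005 yaw -0.007
```

View pics/c2side.png

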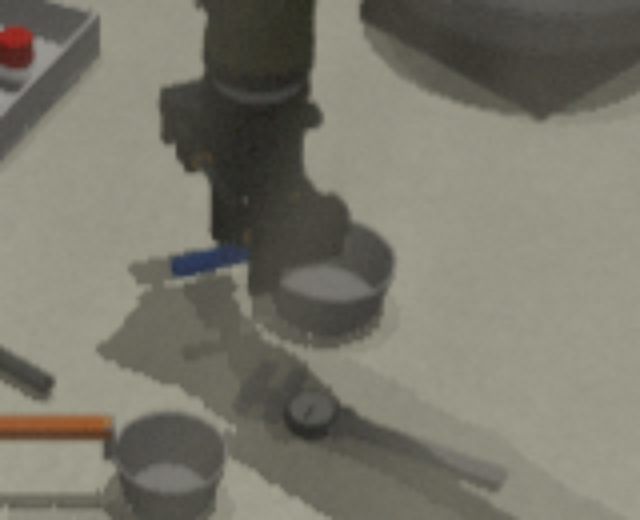

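Call:
play_rows --targets '[{"jaw": 0.4,"dx": 0.007,"dy": -0.003,"dz": 0.004,"yaw": -0.007},{"jaw": 0.4,"dx": 0.002,"dy": 0,"dz": 0.001,"yaw": 0},{"jaw": 0.6,"dx": 0.001,"dy": 0,"dz": 0,"yaw": 0},{"jaw": 0.7,"dx": 0,"dy": 0,"dz": 0,"yaw": 0},{"jaw": 0.75,"dx": 0,"dy": 0,"dz": 0,"yaw": 0}]'

```text
clock: 3.25
tool_pos: [0.5719, -0.2021, 0.0523]
eef_rot: [0.912, 0.409, -0.001, -0.002]
contact_force: [0.4, -0.4, -0.1]
opening: 0.353
```

```bash
python3 -c "
from h import *
go(.570,-.205,.053,48.2,.02)"
```

```text
clock 3.25 pos [ 0.5719 -0.2021  0.0523] ang 48.3 tilt [-0.005  0.003 -1.   ] open 0.353 F [ 0.4 -0.4 -0.1] D [-0.0019 -0.0029  0.0007] da -0.1 rows 1
0 dx -0.003 dy 0.001 dz -0.001 yaw 0.002
```

Call:
play_rows --targets '[{"jaw": 1,"dx": -0.002,"dy": 0.001,"dz": 0,"yaw": 0},{"jaw": 1,"dx": 0,"dy": 0,"dz": 0,"yaw": 0},{"jaw": 1,"dx": 0,"dy": 0,"dz": 0,"yaw": 0},{"jaw": 1,"dx": 0,"dy": 0,"dz": 0,"yaw": 0},{"jaw": 1,"dx": 0,"dy": 0,"dz": 0,"yaw": 0}]' --squeeze 55

```text
clock: 3.75
tool_pos: [0.5713, -0.2048, 0.0523]
eef_rot: [0.913, 0.409, -0.001, -0.002]
contact_force: [0.6, -0.1, -1.0]
opening: 0.147
```

Call:
play_rows --targets '[{"jaw": 1,"dx": 0,"dy": 0,"dz": 0,"yaw": 0},{"jaw": 1,"dx": 0,"dy": 0,"dz": -0.01,"yaw": 0},{"jaw": 1,"dx": 0,"dy": 0,"dz": -0.02,"yaw": 0},{"jaw": 1,"dx": 0,"dy": 0,"dz": -0.02,"yaw": 0},{"jaw": 1,"dx": 0,"dy": 0,"dz": -0.02,"yaw": 0}]'

```text
clock: 4.25
tool_pos: [0.5688, -0.2043, 0.1228]
eef_rot: [0.913, 0.409, -0.004, -0.005]
contact_force: [0.1, -0.2, -0.9]
opening: 0.146
```

```bash
python3 -c "
from h import *
go(.570,-.205,.170,48.2,.02)
s=snap('side','side3'); b=(slice(80,230),slice(300,460)) ; cv2.imwrite('pics/c3.png',cv2.resize(s['frame'][b],None,fx=4,fy=4)[:,:,::-1])"
```

```text
clock 4.25 pos [ 0.5688 -0.2043  0.1228] ang 48.3 tilt [-0.012  0.005 -1.   ] open 0.146 F [ 0.1 -0.2 -0.9] D [ 0.0012 -0.0007  0.0472] da -0.1 rows 3
0 dx 0.000 dy 0.000 dz -0.016 yaw 0.000
1 dx 0.000 dy 0.000 dz -0.016 yaw 0.000
2 dx 0.000 dy 0.000 dz -0.016 yaw 0.000
```

View pics/c3.png

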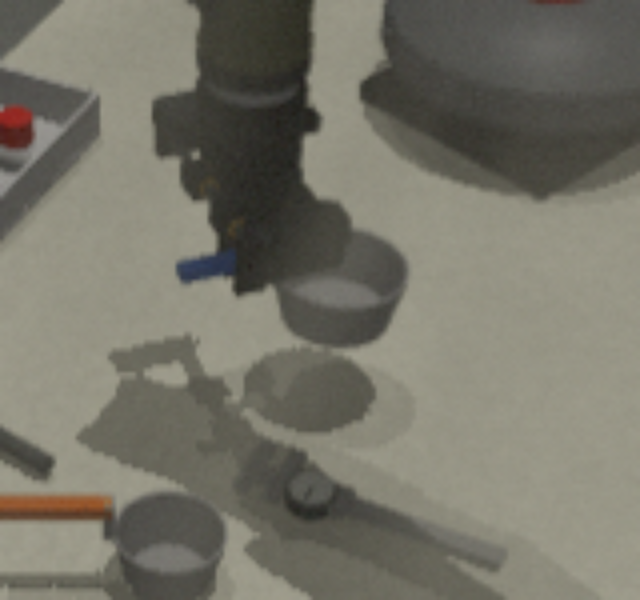

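Call:
play_rows --targets '[{"jaw": 1,"dx": 0,"dy": 0,"dz": -0.018,"yaw": 0},{"jaw": 1,"dx": 0,"dy": 0,"dz": -0.018,"yaw": 0},{"jaw": 1,"dx": 0,"dy": 0,"dz": -0.014,"yaw": 0},{"jaw": 1,"dx": 0,"dy": 0,"dz": 0,"yaw": 0},{"jaw": 1,"dx": 0,"dy": 0,"dz": 0,"yaw": 0}]'

```text
clock: 4.8
tool_pos: [0.5709, -0.2054, 0.1791]
eef_rot: [0.913, 0.409, -0.002, -0.002]
contact_force: [-1.1, 0.7, -1.6]
opening: 0.143
```

```bash
python3 -c "
from h import *
go(.4817,.3363,.175,110,.035)"
```

```text
clock 4.8 pos [ 0.5709 -0.2054  0.1791] ang 48.2 tilt [-0.005  0.003 -1.   ] open 0.143 F [-1.1  0.7 -1.6] D [-0.0892  0.5417 -0.0041] da 61.8 rows 16
0 dx 0.022 dy -0.027 dz 0.000 yaw -0.067
1 dx 0.023 dy -0.025 dz 0.000 yaw -0.067
2 dx 0.025 dy -0.024 dz 0.000 yaw -0.067
3 dx 0.026 dy -0.022 dz 0.000 yaw -0.067
4 dx 0.028 dy -0.020 dz 0.000 yaw -0.067
5 dx 0.029 dy -0.018 dz 0.000 yaw -0.067
6 dx 0.030 dy -0.016 dz 0.000 yaw -0.067
7 dx 0.031 dy -0.014 dz 0.000 yaw -0.067
8 dx 0.032 dy -0.012 dz 0.000 yaw -0.067
9 dx 0.033 dy -0.010 dz 0.000 yaw -0.067
10 dx 0.033 dy -0.007 dz 0.000 yaw -0.067
11 dx 0.034 dy -0.005 dz 0.000 yaw -0.067
12 dx 0.034 dy -0.003 dz 0.000 yaw -0.067
13 dx 0.034 dy -0.001 dz 0.000 yaw -0.067
14 dx 0.034 dy 0.002 dz 0.000 yaw -0.067
15 dx 0.034 dy 0.004 dz 0.000 yaw -0.067
```

Call:
play_rows --targets '[{"jaw": 1,"dx": 0.012,"dy": -0.014,"dz": 0,"yaw": -0.04},{"jaw": 1,"dx": 0.022,"dy": -0.025,"dz": 0,"yaw": -0.067},{"jaw": 1,"dx": 0.024,"dy": -0.024,"dz": 0,"yaw": -0.067},{"jaw": 1,"dx": 0.026,"dy": -0.023,"dz": 0,"yaw": -0.067},{"jaw": 1,"dx": 0.027,"dy": -0.021,"dz": 0,"yaw": -0.067}]'

```text
clock: 5.3
tool_pos: [0.5406, -0.0491, 0.1746]
eef_rot: [0.836, 0.548, -0.004, -0.004]
contact_force: [0.4, 0.2, -1.0]
opening: 0.147
```

```bash
python3 -c "
from h import *
go(.4817,.3363,.175,110,.035)"
```

```text
clock 5.3 pos [ 0.5406 -0.0491  0.1746] ang 66.5 tilt [-0.012  0.002 -1.   ] open 0.147 F [ 0.4  0.2 -1. ] D [-0.0589  0.3854  0.0004] da 43.5 rows 12
0 dx 0.027 dy -0.017 dz -0.000 yaw -0.063
1 dx 0.029 dy -0.016 dz -0.000 yaw -0.063
2 dx 0.029 dy -0.014 dz -0.000 yaw -0.063
3 dx 0.030 dy -0.012 dz -0.000 yaw -0.063
4 dx 0.031 dy -0.010 dz -0.000 yaw -0.063
5 dx 0.032 dy -0.008 dz -0.000 yaw -0.063
6 dx 0.032 dy -0.006 dz -0.000 yaw -0.063
7 dx 0.032 dy -0.004 dz -0.000 yaw -0.063
8 dx 0.032 dy -0.002 dz -0.000 yaw -0.063
9 dx 0.032 dy 0.000 dz -0.000 yaw -0.063
10 dx 0.032 dy 0.002 dz -0.000 yaw -0.063
11 dx 0.032 dy 0.004 dz -0.000 yaw -0.063
```

Call:
play_rows --targets '[{"jaw": 1,"dx": 0.027,"dy": -0.017,"dz": -0.001,"yaw": -0.063},{"jaw": 1,"dx": 0.029,"dy": -0.016,"dz": -0.001,"yaw": -0.063},{"jaw": 1,"dx": 0.029,"dy": -0.014,"dz": -0.001,"yaw": -0.063},{"jaw": 1,"dx": 0.03,"dy": -0.012,"dz": -0.001,"yaw": -0.063},{"jaw": 1,"dx": 0.031,"dy": -0.01,"dz": -0.001,"yaw": -0.063}]'

```text
clock: 5.8
tool_pos: [0.5038, 0.1248, 0.1767]
eef_rot: [0.729, 0.684, -0.007, -0.01]
contact_force: [0.9, -0.4, -2.1]
opening: 0.148
```

Call:
play_rows --targets '[{"jaw": 1,"dx": 0.032,"dy": -0.008,"dz": -0.001,"yaw": -0.063},{"jaw": 1,"dx": 0.032,"dy": -0.006,"dz": -0.001,"yaw": -0.063},{"jaw": 1,"dx": 0.03,"dy": -0.004,"dz": 0,"yaw": -0.063},{"jaw": 1,"dx": 0.025,"dy": -0.002,"dz": 0,"yaw": -0.063},{"jaw": 1,"dx": 0.015,"dy": 0,"dz": 0,"yaw": -0.04}]'

```text
clock: 6.3
tool_pos: [0.4651, 0.2719, 0.1769]
eef_rot: [0.608, 0.794, -0.007, -0.015]
contact_force: [0.7, 0.1, -0.9]
opening: 0.148
```

```bash
python3 -c "
from h import *
go(.4817,.3363,.175,110,.025)"
```

```text
clock 6.3 pos [0.4651 0.2719 0.1769] ang 105.0 tilt [-0.033  0.008 -0.999] open 0.148 F [ 0.7  0.1 -0.9] D [ 0.0166  0.0644 -0.0019] da 5.0 rows 3
0 dx 0.019 dy 0.011 dz 0.001 yaw -0.029
1 dx 0.019 dy 0.011 dz 0.001 yaw -0.029
2 dx 0.019 dy 0.012 dz 0.001 yaw -0.029
```

Call:
play_rows --targets '[{"jaw": 1,"dx": 0.018,"dy": 0.011,"dz": 0,"yaw": -0.029},{"jaw": 1,"dx": 0.018,"dy": 0.011,"dz": 0,"yaw": -0.029},{"jaw": 1,"dx": 0.014,"dy": 0.008,"dz": 0,"yaw": -0.02},{"jaw": 1,"dx": 0,"dy": 0,"dz": 0,"yaw": 0},{"jaw": 1,"dx": 0,"dy": 0,"dz": 0,"yaw": 0}]'

```text
clock: 6.8
tool_pos: [0.4726, 0.3321, 0.1734]
eef_rot: [0.57, 0.821, -0.011, -0.018]
contact_force: [-0.3, 0.3, -0.9]
opening: 0.142
```

```bash
python3 -c "
from h import *
go(.4817,.3363,.175,110,.025)
for n in ('top','side'):
  s=snap(n,n+'4'); b=(slice(150,290),slice(140,300)) if n=='top' else (slice(190,350),slice(220,380)); cv2.imwrite('pics/c4%s.png'%n,cv2.resize(s['frame'][b],None,fx=3.7,fy=3.7)[:,:,::-1])"
```

```text
clock 6.8 pos [0.4726 0.3321 0.1734] ang 110.4 tilt [-0.042  0.003 -0.999] open 0.142 F [-0.3  0.3 -0.9] D [0.0091 0.0042 0.0016] da -0.4 rows 1
0 dx 0.001 dy 0.010 dz -0.002 yaw 0.007
```

View pics/c4side.png

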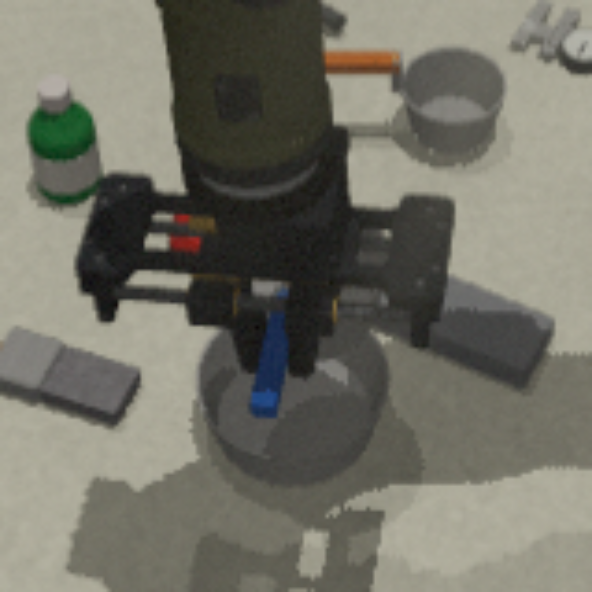

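View pics/c4top.png

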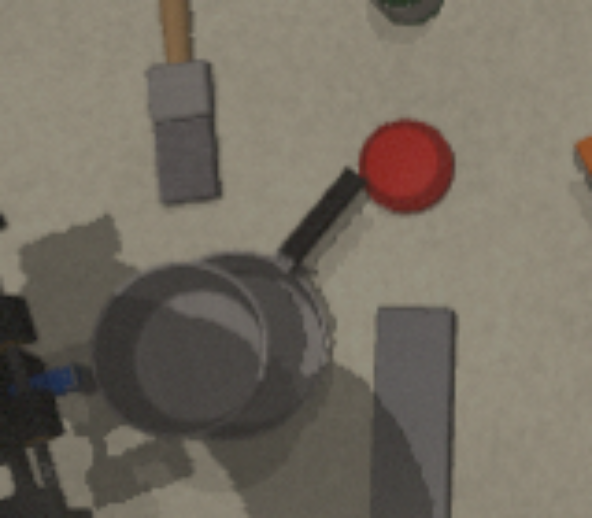

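The side view shows the pan held over the large one, rolled slightly. In the top view its rim is centred near crop (181,349), left of the large pan's (234,345), so I'll measure its position while held.

```bash
cat >> h.py <<'E'
def rimc(s,u,v,plane):
    return pt(s,u,v,plane=plane)
E
python3 - <<'E'
from h import *
s=load('top4'); P=cloud(s)
u,v=140+181/3.7,150+349/3.7
print(pt(s,u,v,plane=.165), )
from scipy.optimize import least_squares
Q=P[205:285,150:225].reshape(-1,3);Q=Q[~np.isnan(Q[:,0])]
Z=Q[(Q[:,2]>.12)&(Q[:,2]<.185)&(Q[:,1]<.345)]
print(len(Z),np.histogram(Z[:,2],8))
# fit inner cone frustum: floor/wall; rim points only
for lo,hi in((.15,.162),(.155,.175),(.16,.175)):
    c=Q[(Q[:,2]>lo)&(Q[:,2]<hi)][:,:2]
    f=least_squares(lambda p:np.hypot(*(c-p[:2]).T)-p[2],[.5,.26,.05],loss='soft_l1',f_scale=.002);print(lo,hi,len(c),f.x.round(4))
F=Q[(Q[:,2]>.115)&(Q[:,2]<.14)]; 
A=np.c_[F[:,:2],np.ones(len(F))]; k=np.linalg.lstsq(A,F[:,2],rcond=None)[0]; print('floor',len(F),F.mean(0),'slope',k)
E
```

```text
[0.49841929 0.25194056 0.165     ]
1688 (array([870, 114, 129, 132, 160, 244,  19,  20]), array([0.1200006 , 0.12805207, 0.13610354, 0.14415501, 0.15220648,
       0.16025795, 0.16830941, 0.17636088, 0.18441235]))
0.15 0.162 250 [0.4997 0.2541 0.046 ]
0.155 0.175 361 [0.4992 0.2541 0.0476]
0.16 0.175 268 [0.4994 0.2545 0.048 ]
floor 1178 [0.49960558 0.25973925 0.12423107] slope [-0.00346778  0.07722707  0.10590469]
```

Call:
play_rows --targets '[{"jaw": 1,"dx": 0.0,"dy": 0.006,"dz": 0,"yaw": 0.007},{"jaw": 1,"dx": 0,"dy": 0.004,"dz": 0.005,"yaw": 0},{"jaw": 1,"dx": 0,"dy": 0,"dz": 0.015,"yaw": 0},{"jaw": 1,"dx": 0,"dy": 0,"dz": 0.015,"yaw": 0},{"jaw": 1,"dx": 0,"dy": 0,"dz": 0.01,"yaw": 0}]'

```text
clock: 7.4
tool_pos: [0.4843, 0.3322, 0.1276]
eef_rot: [0.576, 0.817, -0.009, -0.016]
contact_force: [0.3, 0.5, -1.5]
opening: 0.141
```

```bash
python3 -c "
from h import *
go(.4825,.3355,.085,110,.02)"
```

```text
clock 7.4 pos [0.4843 0.3322 0.1276] ang 109.6 tilt [-0.037  0.003 -0.999] open 0.141 F [ 0.3  0.5 -1.5] D [-0.0018  0.0033 -0.0426] da 0.4 rows 3
0 dx 0.001 dy -0.000 dz 0.014 yaw -0.002
1 dx 0.001 dy -0.000 dz 0.014 yaw -0.002
2 dx 0.001 dy -0.000 dz 0.014 yaw -0.002
```

Call:
play_rows --targets '[{"jaw": 1,"dx": 0.001,"dy": 0,"dz": 0.013,"yaw": 0},{"jaw": 1,"dx": 0.001,"dy": 0,"dz": 0.013,"yaw": 0},{"jaw": 1,"dx": 0.001,"dy": 0.001,"dz": 0.013,"yaw": 0},{"jaw": 1,"dx": 0,"dy": 0,"dz": 0,"yaw": 0},{"jaw": 1,"dx": 0,"dy": 0,"dz": 0,"yaw": 0}]'

```text
clock: 7.9
tool_pos: [0.4826, 0.3347, 0.0836]
eef_rot: [0.577, 0.817, -0.011, -0.016]
contact_force: [0.6, -0.5, -1.0]
opening: 0.144
```

```bash
python3 -c "
from h import *
go(.4825,.3355,.060,110,.02)
s=snap('top','top5'); b=(slice(180,300),slice(140,260)) ; cv2.imwrite('pics/c5.png',cv2.resize(s['frame'][b],None,fx=5,fy=5)[:,:,::-1])"
```

```text
clock 7.9 pos [0.4826 0.3347 0.0836] ang 109.5 tilt [-0.039  0.001 -0.999] open 0.144 F [ 0.6 -0.5 -1. ] D [-0.0001  0.0008 -0.0236] da 0.5 rows 2
0 dx 0.000 dy 0.000 dz 0.012 yaw -0.004
1 dx 0.000 dy 0.000 dz 0.012 yaw -0.004
```

View pics/c5.png

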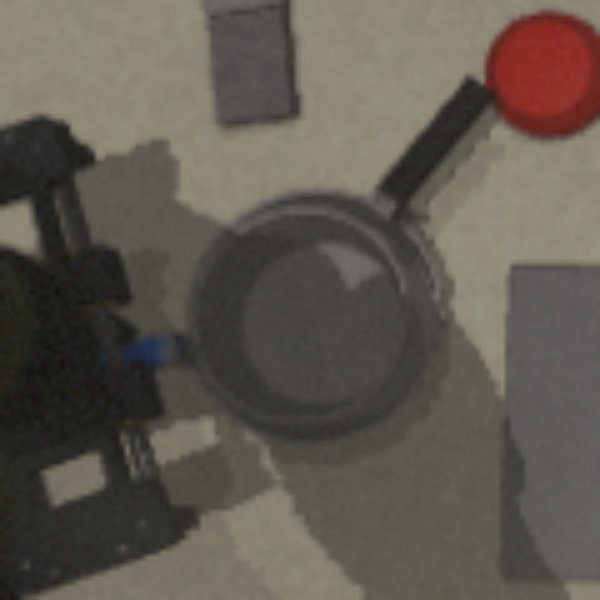

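The middle pan's rim now lies inside the large pan's rim (centre about crop (312,318)), so I'll lower it slowly.

Call:
play_rows --targets '[{"jaw": 1,"dx": 0,"dy": 0,"dz": 0.008,"yaw": 0},{"jaw": 1,"dx": 0,"dy": 0,"dz": 0.006,"yaw": 0},{"jaw": 1,"dx": 0,"dy": 0,"dz": 0.005,"yaw": 0},{"jaw": 1,"dx": 0,"dy": 0,"dz": 0.003,"yaw": 0},{"jaw": 1,"dx": 0,"dy": 0,"dz": 0,"yaw": 0}]'

```text
clock: 8.45
tool_pos: [0.4824, 0.3352, 0.0611]
eef_rot: [0.577, 0.817, -0.01, -0.016]
contact_force: [0.6, -0.1, -1.3]
opening: 0.141
```

```bash
python3 -c "
from h import *
go(.4825,.3355,.056,110,.02)
s=snap('side','side6'); b=(slice(220,350),slice(220,380)) ; cv2.imwrite('pics/c6.png',cv2.resize(s['frame'][b],None,fx=4.5,fy=4.5)[:,:,::-1])"
```

```text
clock 8.45 pos [0.4824 0.3352 0.0611] ang 109.5 tilt [-0.037  0.003 -0.999] open 0.141 F [ 0.6 -0.1 -1.3] D [ 0.0001  0.0003 -0.0051] da 0.5 rows 1
0 dx 0.000 dy 0.000 dz 0.005 yaw -0.008
```

View pics/c6.png

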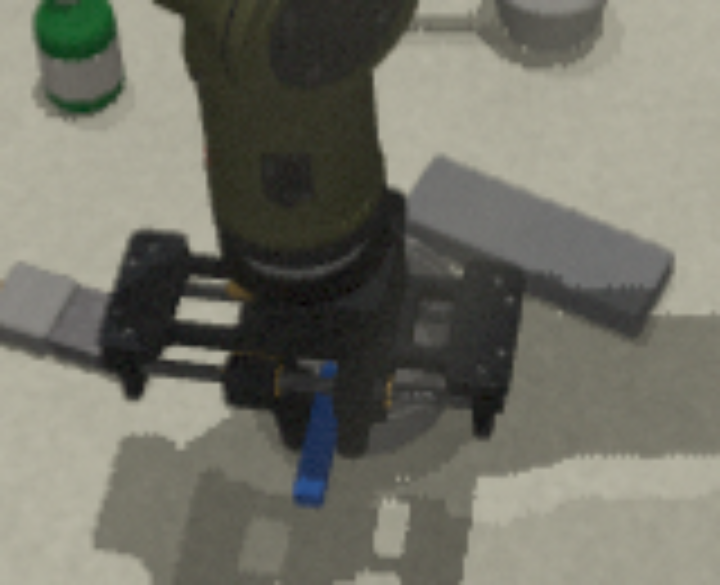

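Call:
play_rows --targets '[{"jaw": 1,"dx": 0,"dy": 0,"dz": 0.002,"yaw": 0},{"jaw": 1,"dx": 0,"dy": 0,"dz": 0.002,"yaw": 0},{"jaw": 1,"dx": 0,"dy": 0,"dz": 0.001,"yaw": 0},{"jaw": 1,"dx": 0,"dy": 0,"dz": 0.001,"yaw": 0},{"jaw": 1,"dx": 0,"dy": 0,"dz": 0,"yaw": 0}]'

```text
clock: 9.0
tool_pos: [0.4821, 0.3369, 0.0566]
eef_rot: [0.577, 0.817, -0.008, -0.016]
contact_force: [-0.4, -0.6, 1.1]
opening: 0.149
```

```bash
python3 -c "
from h import *
go(.4825,.3355,.056,110,.02)"
```

```text
clock 9.0 pos [0.4821 0.3369 0.0566] ang 109.6 tilt [-0.036  0.005 -0.999] open 0.149 F [-0.4 -0.6  1.1] D [ 0.0004 -0.0014 -0.0006] da 0.4 rows 1
0 dx -0.001 dy -0.000 dz 0.001 yaw -0.008
```

Call:
play_rows --targets '[{"jaw": 1,"dx": 0,"dy": 0,"dz": 0.001,"yaw": 0},{"jaw": 0.8,"dx": 0,"dy": 0,"dz": 0,"yaw": 0},{"jaw": 0.75,"dx": 0,"dy": 0,"dz": 0,"yaw": 0},{"jaw": 0.7,"dx": 0,"dy": 0,"dz": 0,"yaw": 0},{"jaw": 0.6,"dx": 0,"dy": 0,"dz": 0,"yaw": 0}]'

```text
clock: 9.5
tool_pos: [0.4829, 0.3364, 0.0554]
eef_rot: [0.577, 0.817, -0.008, -0.016]
contact_force: [0.1, 0.8, 0.4]
opening: 0.365
```

Call:
play_rows --targets '[{"jaw": 0.5,"dx": 0,"dy": 0,"dz": 0,"yaw": 0},{"jaw": 0.4,"dx": 0,"dy": 0,"dz": 0,"yaw": 0},{"jaw": 0.3,"dx": 0,"dy": 0,"dz": 0,"yaw": 0},{"jaw": 0.3,"dx": 0,"dy": 0,"dz": 0,"yaw": 0},{"jaw": 0.3,"dx": 0,"dy": 0,"dz": 0,"yaw": 0}]'

```text
clock: 10.0
tool_pos: [0.4831, 0.336, 0.055]
eef_rot: [0.577, 0.817, -0.008, -0.015]
contact_force: [-0.0, 0.5, -0.1]
opening: 0.702
```

Call:
play_rows --targets '[{"jaw": 0.3,"dx": 0,"dy": 0,"dz": -0.01,"yaw": 0},{"jaw": 0.3,"dx": 0,"dy": 0,"dz": -0.02,"yaw": 0},{"jaw": 0.3,"dx": 0,"dy": 0,"dz": -0.03,"yaw": 0},{"jaw": 0.3,"dx": 0,"dy": 0,"dz": -0.03,"yaw": 0},{"jaw": 0.2,"dx": 0,"dy": 0,"dz": -0.02,"yaw": 0}]'

```text
clock: 10.5
tool_pos: [0.4852, 0.3343, 0.1681]
eef_rot: [0.576, 0.817, -0.011, -0.016]
contact_force: [0.2, 0.2, -0.6]
opening: 0.767
```

```bash
python3 -c "
from h import *
go(.5942,.009,.15,28,.04)
for n in ('top','side'):
  s=snap(n,n+'7'); b=(slice(150,290),slice(140,300)) if n=='top' else (slice(190,350),slice(220,380)); cv2.imwrite('pics/c7%s.png'%n,cv2.resize(s['frame'][b],None,fx=3.7,fy=3.7)[:,:,::-1])"
```

```text
clock 10.5 pos [0.4852 0.3343 0.1681] ang 109.6 tilt [-0.04   0.    -0.999] open 0.767 F [ 0.2  0.2 -0.6] D [ 0.109  -0.3253 -0.0181] da -81.6 rows 11
0 dx -0.031 dy -0.001 dz 0.002 yaw 0.129
1 dx -0.031 dy 0.003 dz 0.002 yaw 0.129
2 dx -0.030 dy 0.007 dz 0.002 yaw 0.129
3 dx -0.029 dy 0.011 dz 0.002 yaw 0.129
4 dx -0.027 dy 0.015 dz 0.002 yaw 0.129
5 dx -0.025 dy 0.018 dz 0.002 yaw 0.129
6 dx -0.023 dy 0.021 dz 0.002 yaw 0.129
7 dx -0.020 dy 0.024 dz 0.002 yaw 0.129
8 dx -0.016 dy 0.027 dz 0.002 yaw 0.129
9 dx -0.013 dy 0.028 dz 0.002 yaw 0.129
10 dx -0.009 dy 0.030 dz 0.002 yaw 0.129
```

View pics/c7side.png

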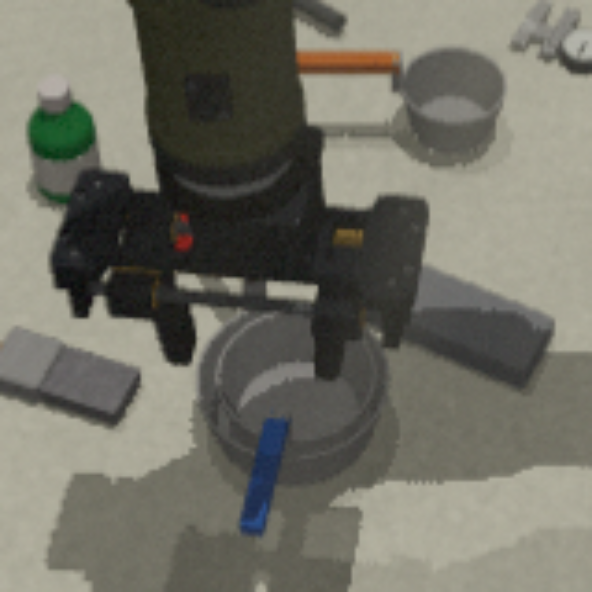

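View pics/c7top.png

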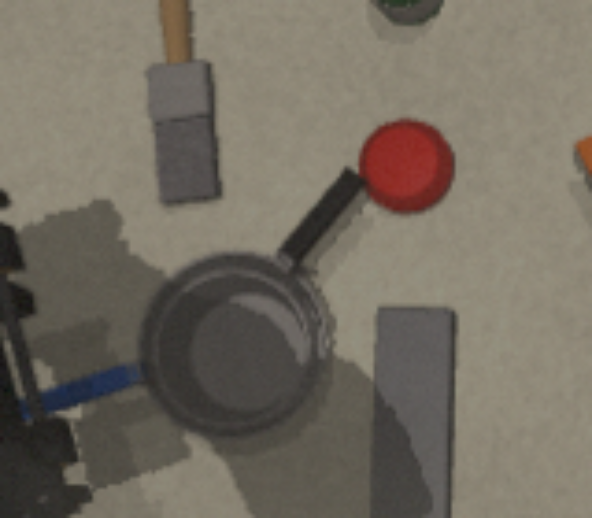

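The middle pan sits concentric in the large one with its blue handle at about 110°. Next is the small pan.

Call:
play_rows --targets '[{"jaw": 0,"dx": -0.02,"dy": 0,"dz": 0,"yaw": 0.08},{"jaw": 0,"dx": -0.03,"dy": 0.002,"dz": 0,"yaw": 0.11},{"jaw": 0,"dx": -0.03,"dy": 0.005,"dz": 0,"yaw": 0.11},{"jaw": 0,"dx": -0.03,"dy": 0.008,"dz": 0,"yaw": 0.11},{"jaw": 0,"dx": -0.03,"dy": 0.012,"dz": 0,"yaw": 0.11}]'

```text
clock: 11.1
tool_pos: [0.5282, 0.2008, 0.1657]
eef_rot: [0.77, 0.638, -0.013, -0.016]
contact_force: [-0.1, 0.4, 0.0]
opening: 1.0
```

```bash
python3 -c "
from h import *
go(.5942,.009,.15,28,.035)"
```

```text
clock 11.1 pos [0.5282 0.2008 0.1657] ang 79.3 tilt [-0.039  0.008 -0.999] open 1.0 F [-0.1  0.4  0. ] D [ 0.066  -0.1918 -0.0157] da -51.3 rows 7
0 dx -0.025 dy 0.014 dz 0.002 yaw 0.128
1 dx -0.023 dy 0.017 dz 0.002 yaw 0.128
2 dx -0.021 dy 0.020 dz 0.002 yaw 0.128
3 dx -0.018 dy 0.023 dz 0.002 yaw 0.128
4 dx -0.015 dy 0.025 dz 0.002 yaw 0.128
5 dx -0.012 dy 0.027 dz 0.002 yaw 0.128
6 dx -0.008 dy 0.028 dz 0.002 yaw 0.128
```

Call:
play_rows --targets '[{"jaw": 0,"dx": -0.025,"dy": 0.014,"dz": 0,"yaw": 0.125},{"jaw": 0,"dx": -0.023,"dy": 0.017,"dz": 0,"yaw": 0.125},{"jaw": 0,"dx": -0.021,"dy": 0.02,"dz": 0,"yaw": 0.125},{"jaw": 0,"dx": -0.018,"dy": 0.023,"dz": 0,"yaw": 0.125},{"jaw": 0,"dx": -0.014,"dy": 0.022,"dz": 0,"yaw": 0.125}]'

```text
clock: 11.6
tool_pos: [0.5709, 0.0583, 0.1596]
eef_rot: [0.933, 0.358, -0.02, -0.011]
contact_force: [-0.4, 0.7, 1.1]
opening: 0.997
```

```bash
python3 -c "
from h import *
go(.5942,.009,.15,28,.025)"
```

```text
clock 11.6 pos [0.5709 0.0583 0.1596] ang 42.0 tilt [-0.046  0.005 -0.999] open 0.997 F [-0.4  0.7  1.1] D [ 0.0233 -0.0493 -0.0096] da -14.0 rows 3
0 dx -0.005 dy 0.017 dz 0.003 yaw 0.082
1 dx -0.004 dy 0.018 dz 0.003 yaw 0.082
2 dx -0.002 dy 0.018 dz 0.003 yaw 0.082
```

Call:
play_rows --targets '[{"jaw": 0,"dx": -0.005,"dy": 0.016,"dz": 0,"yaw": 0.08},{"jaw": 0,"dx": -0.004,"dy": 0.016,"dz": 0,"yaw": 0.08},{"jaw": 0,"dx": -0.002,"dy": 0.012,"dz": 0,"yaw": 0.07},{"jaw": 0,"dx": 0,"dy": 0,"dz": 0,"yaw": 0},{"jaw": 0,"dx": 0,"dy": 0,"dz": 0,"yaw": 0}]'

```text
clock: 12.1
tool_pos: [0.5873, 0.0086, 0.1551]
eef_rot: [0.97, 0.24, -0.025, -0.006]
contact_force: [-0.5, -0.1, 0.6]
opening: 1.0
```

```bash
python3 -c "
from h import *
go(.5942,.009,.049,28,.02)"
```

```text
clock 12.1 pos [0.5873 0.0086 0.1551] ang 27.8 tilt [-0.052  0.    -0.999] open 1.0 F [-0.5 -0.1  0.6] D [ 0.0069  0.0004 -0.1061] da 0.2 rows 6
0 dx 0.001 dy 0.000 dz 0.018 yaw -0.001
1 dx 0.001 dy 0.000 dz 0.018 yaw -0.001
2 dx 0.001 dy 0.000 dz 0.018 yaw -0.001
3 dx 0.001 dy 0.000 dz 0.018 yaw -0.001
4 dx 0.001 dy 0.000 dz 0.018 yaw -0.001
5 dx 0.001 dy 0.000 dz 0.018 yaw -0.001
```

```bash
cat >> h.py <<'E'
def go(tx,ty,tz,ta,step=.04):
    s=r.get_state(); p=s['tool_pos']; R0=R.from_quat(s['eef_rot']); a=ang(s['eef_rot']); D=np.array([tx,ty,tz])-p
    da=(ta-a+180)%360-180
    n=int(max(1,np.ceil(np.linalg.norm(D)/step),np.ceil(abs(da)/8)))
    print('clock',round(s['clock'],2),'pos',p.round(4),'ang',a.round(1),'tilt',R0.apply([0,0,1]).round(3),'open',round(s['opening'],3),'F',s['contact_force'].round(1),'D',D.round(4),'da',round(da,1),'rows',n)
    for i in range(n):
        d=(R0*R.from_euler('z',-da*i/n,degrees=True)).inv().apply(D/n)
        print(i,'dx %.3f dy %.3f dz %.3f yaw %.3f'%(*d,-np.radians(da/n)))
E
python3 -c "
from h import *
go(.5942,.009,.049,28,.02)"
```

```text
clock 12.1 pos [0.5873 0.0086 0.1551] ang 27.8 tilt [-0.052  0.    -0.999] open 1.0 F [-0.5 -0.1  0.6] D [ 0.0069  0.0004 -0.1061] da 0.2 rows 6
0 dx 0.002 dy 0.001 dz 0.018 yaw -0.001
1 dx 0.002 dy 0.001 dz 0.018 yaw -0.001
2 dx 0.002 dy 0.001 dz 0.018 yaw -0.001
3 dx 0.002 dy 0.001 dz 0.018 yaw -0.001
4 dx 0.002 dy 0.001 dz 0.018 yaw -0.001
5 dx 0.002 dy 0.001 dz 0.018 yaw -0.001
```

Call:
play_rows --targets '[{"jaw": 0,"dx": 0.003,"dy": 0.001,"dz": 0.017,"yaw": 0},{"jaw": 0,"dx": 0.002,"dy": 0.001,"dz": 0.018,"yaw": 0},{"jaw": 0,"dx": 0.002,"dy": 0.001,"dz": 0.018,"yaw": 0},{"jaw": 0,"dx": 0.002,"dy": 0.001,"dz": 0.018,"yaw": 0},{"jaw": 0,"dx": 0.002,"dy": 0.001,"dz": 0.015,"yaw": 0}]'

```text
clock: 12.6
tool_pos: [0.5946, 0.0164, 0.0672]
eef_rot: [0.969, 0.247, -0.023, -0.009]
contact_force: [1.1, 0.2, -0.1]
opening: 0.998
```

```bash
python3 -c "
from h import *
go(.5942,.009,.049,28,.02)"
```

```text
clock 12.6 pos [0.5946 0.0164 0.0672] ang 28.6 tilt [-0.05   0.005 -0.999] open 0.998 F [ 1.1  0.2 -0.1] D [-0.0004 -0.0074 -0.0182] da -0.6 rows 1
0 dx -0.003 dy 0.007 dz 0.018 yaw 0.011
```

Call:
play_rows --targets '[{"jaw": 0.3,"dx": -0.001,"dy": 0.004,"dz": 0.007,"yaw": 0.01},{"jaw": 0.4,"dx": -0.002,"dy": 0.003,"dz": 0.007,"yaw": 0},{"jaw": 0.5,"dx": 0,"dy": 0,"dz": 0.004,"yaw": 0},{"jaw": 0.6,"dx": 0,"dy": 0,"dz": 0,"yaw": 0},{"jaw": 0.6,"dx": 0,"dy": 0,"dz": 0,"yaw": 0}]'

```text
clock: 13.1
tool_pos: [0.5931, 0.01, 0.0468]
eef_rot: [0.97, 0.244, -0.025, -0.009]
contact_force: [0.0, 0.1, -0.1]
opening: 0.572
```

```bash
python3 -c "
from h import *
go(.5942,.009,.049,28,.02)
for n in ('top','side'):
  s=snap(n,n+'8'); b=(slice(150,290),slice(240,400)) if n=='top' else (slice(140,270),slice(260,400)); cv2.imwrite('pics/c8%s.png'%n,cv2.resize(s['frame'][b],None,fx=4,fy=4)[:,:,::-1])"
```

```text
clock 13.1 pos [0.5931 0.01   0.0468] ang 28.2 tilt [-0.052  0.006 -0.999] open 0.572 F [ 0.   0.1 -0.1] D [ 0.0011 -0.001   0.0022] da -0.2 rows 1
0 dx 0.000 dy 0.001 dz -0.002 yaw 0.004
```

View pics/c8side.png

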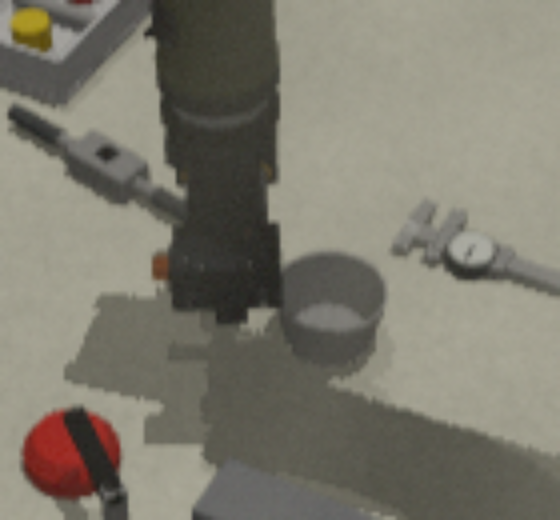

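View pics/c8top.png

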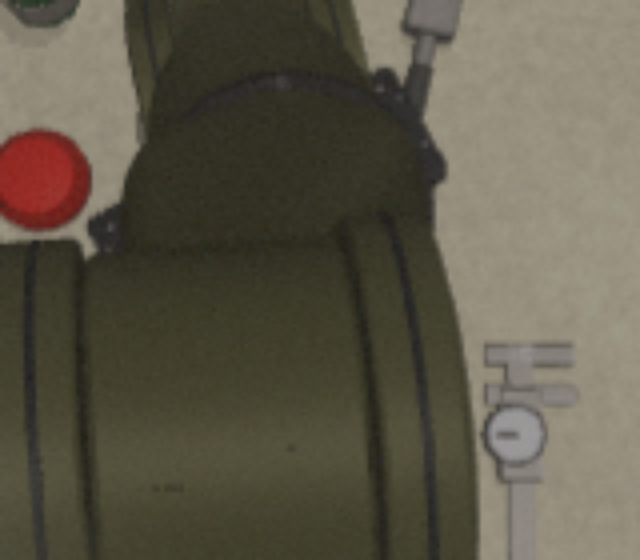

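In the side view the small pan stands untouched, its orange tip showing at crop (160,267) beyond the fingers. The arm hides it in the top view. Closing now.

Call:
play_rows --targets '[{"jaw": 0.7,"dx": 0,"dy": 0.001,"dz": -0.001,"yaw": 0.004},{"jaw": 0.8,"dx": 0,"dy": 0,"dz": 0,"yaw": 0},{"jaw": 0.9,"dx": 0,"dy": 0,"dz": 0,"yaw": 0},{"jaw": 1,"dx": 0,"dy": 0,"dz": 0,"yaw": 0},{"jaw": 1,"dx": 0,"dy": 0,"dz": 0,"yaw": 0}]' --squeeze 55

```text
clock: 13.7
tool_pos: [0.5946, 0.0094, 0.0493]
eef_rot: [0.97, 0.242, -0.023, -0.009]
contact_force: [0.3, -0.1, -1.1]
opening: 0.149
```

Call:
play_rows --targets '[{"jaw": 1,"dx": 0,"dy": 0,"dz": 0,"yaw": 0},{"jaw": 1,"dx": 0,"dy": 0,"dz": 0,"yaw": 0},{"jaw": 1,"dx": 0,"dy": 0,"dz": 0,"yaw": 0},{"jaw": 1,"dx": 0,"dy": 0,"dz": 0,"yaw": 0},{"jaw": 1,"dx": 0,"dy": 0,"dz": 0,"yaw": 0}]'

```text
clock: 14.2
tool_pos: [0.5946, 0.0094, 0.0492]
eef_rot: [0.97, 0.242, -0.023, -0.009]
contact_force: [0.8, 0.8, -0.4]
opening: 0.146
```

```bash
python3 -c "
from h import *
go(.5942,.009,.170,28,.02)"
```

```text
clock 14.2 pos [0.5946 0.0094 0.0492] ang 28.0 tilt [-0.05   0.006 -0.999] open 0.146 F [ 0.8  0.8 -0.4] D [-0.0004 -0.0004  0.1208] da -0.0 rows 7
0 dx -0.001 dy -0.000 dz -0.017 yaw 0.000
1 dx -0.001 dy -0.000 dz -0.017 yaw 0.000
2 dx -0.001 dy -0.000 dz -0.017 yaw 0.000
3 dx -0.001 dy -0.000 dz -0.017 yaw 0.000
4 dx -0.001 dy -0.000 dz -0.017 yaw 0.000
5 dx -0.001 dy -0.000 dz -0.017 yaw 0.000
6 dx -0.001 dy -0.000 dz -0.017 yaw 0.000
```

Call:
play_rows --targets '[{"jaw": 1,"dx": -0.001,"dy": 0,"dz": -0.01,"yaw": 0},{"jaw": 1,"dx": -0.001,"dy": 0,"dz": -0.02,"yaw": 0},{"jaw": 1,"dx": -0.001,"dy": 0,"dz": -0.025,"yaw": 0},{"jaw": 1,"dx": -0.001,"dy": 0,"dz": -0.025,"yaw": 0},{"jaw": 1,"dx": -0.001,"dy": 0,"dz": -0.025,"yaw": 0}]'

```text
clock: 14.7
tool_pos: [0.5922, 0.0062, 0.1558]
eef_rot: [0.97, 0.242, -0.028, -0.01]
contact_force: [0.3, 0.3, -1.3]
opening: 0.147
```

Call:
play_rows --targets '[{"jaw": 1,"dx": -0.001,"dy": 0,"dz": -0.015,"yaw": 0},{"jaw": 1,"dx": 0,"dy": 0,"dz": 0,"yaw": 0},{"jaw": 1,"dx": 0,"dy": 0,"dz": 0,"yaw": 0},{"jaw": 1,"dx": 0,"dy": 0,"dz": 0,"yaw": 0},{"jaw": 1,"dx": 0,"dy": 0,"dz": 0,"yaw": 0}]'

```text
clock: 15.2
tool_pos: [0.5931, 0.0053, 0.1748]
eef_rot: [0.97, 0.242, -0.025, -0.009]
contact_force: [0.8, -0.0, -2.0]
opening: 0.143
```

```bash
python3 - <<'E'
from h import *
s=load('top7'); P=cloud(s)
from scipy.optimize import least_squares
Q=P[205:285,160:240].reshape(-1,3);Q=Q[~np.isnan(Q[:,0])]
for c0,z in ((.0475,'M'),):
  c=Q[(Q[:,2]>.046)&(Q[:,2]<.056)&(np.hypot(*(Q[:,:2]-[.51,.258]).T)<.057)][:,:2]
  f=least_squares(lambda p:np.hypot(*(c-p[:2]).T)-p[2],[.51,.258,.048],loss='soft_l1',f_scale=.002);print(len(c),f.x.round(4))
F=Q[np.hypot(*(Q[:,:2]-[.51,.258]).T)<.033]; print(np.median(F[:,2]), (np.linalg.lstsq(np.c_[F[:,:2],np.ones(len(F))],F[:,2],rcond=None)[0]).round(3))
Bz=P[230:275,140:182].reshape(-1,3); im=s['frame'][230:275,140:182].reshape(-1,3).astype(int); b=Bz[(im[:,2]>im[:,0]+40)]
print('bar',b.mean(0),np.degrees(np.arctan2(b[:,1].mean()-.2575,b[:,0].mean()-.509)))
a=np.radians(35)
go(.509+.071*np.cos(a),.2575+.071*np.sin(a),.172,35,.035)
s=snap('side','side9'); b=(slice(80,250),slice(240,420)) ; cv2.imwrite('pics/c9.png',cv2.resize(s['frame'][b],None,fx=3.5,fy=3.5)[:,:,::-1])
E
```

```text
196 [0.5069 0.257  0.048 ]
0.007403292901657865 [-0.004 -0.004  0.011]
bar [0.48259309 0.33013228 0.08174694] 109.97974524604928
clock 15.2 pos [0.5931 0.0053 0.1748] ang 28.0 tilt [-0.054  0.006 -0.999] open 0.143 F [ 0.8 -0.  -2. ] D [-0.0259  0.2929 -0.0028] da 7.0 rows 9
0 dx 0.013 dy -0.030 dz 0.001 yaw -0.014
1 dx 0.013 dy -0.030 dz 0.001 yaw -0.014
2 dx 0.014 dy -0.030 dz 0.001 yaw -0.014
3 dx 0.014 dy -0.030 dz 0.001 yaw -0.014
4 dx 0.014 dy -0.029 dz 0.001 yaw -0.014
5 dx 0.015 dy -0.029 dz 0.001 yaw -0.014
6 dx 0.015 dy -0.029 dz 0.001 yaw -0.014
7 dx 0.016 dy -0.029 dz 0.001 yaw -0.014
8 dx 0.016 dy -0.029 dz 0.001 yaw -0.014
```

View pics/c9.png

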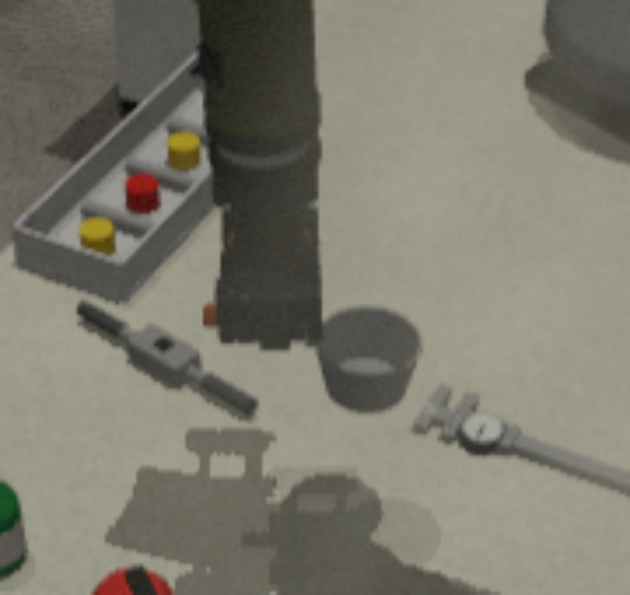

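The small pan is held level and clear. The middle pan is seated flat at (0.507, 0.257), handle at 110°.

Call:
play_rows --targets '[{"jaw": 1,"dx": 0.006,"dy": -0.015,"dz": 0,"yaw": -0.014},{"jaw": 1,"dx": 0.013,"dy": -0.029,"dz": 0,"yaw": -0.014},{"jaw": 1,"dx": 0.014,"dy": -0.03,"dz": 0,"yaw": -0.014},{"jaw": 1,"dx": 0.014,"dy": -0.03,"dz": 0,"yaw": -0.014},{"jaw": 1,"dx": 0.014,"dy": -0.029,"dz": 0,"yaw": -0.014}]'

```text
clock: 15.75
tool_pos: [0.5779, 0.1533, 0.1727]
eef_rot: [0.961, 0.274, -0.028, -0.01]
contact_force: [0.6, 0.3, -1.6]
opening: 0.148
```

```bash
python3 - <<'E'
from h import *
a=np.radians(35)
go(.5075+.071*np.cos(a),.257+.071*np.sin(a),.175,35,.03)
E
```

```text
clock 15.75 pos [0.5779 0.1533 0.1727] ang 31.8 tilt [-0.059  0.003 -0.998] open 0.148 F [ 0.6  0.3 -1.6] D [-0.0123  0.1444  0.0023] da 3.2 rows 5
0 dx 0.013 dy -0.026 dz -0.000 yaw -0.011
1 dx 0.013 dy -0.026 dz -0.000 yaw -0.011
2 dx 0.014 dy -0.026 dz -0.000 yaw -0.011
3 dx 0.014 dy -0.025 dz -0.000 yaw -0.011
4 dx 0.014 dy -0.025 dz -0.000 yaw -0.011
```

Call:
play_rows --targets '[{"jaw": 1,"dx": 0.013,"dy": -0.025,"dz": 0,"yaw": -0.011},{"jaw": 1,"dx": 0.013,"dy": -0.025,"dz": -0.001,"yaw": -0.011},{"jaw": 1,"dx": 0.013,"dy": -0.025,"dz": -0.001,"yaw": -0.011},{"jaw": 1,"dx": 0.012,"dy": -0.022,"dz": 0,"yaw": -0.011},{"jaw": 1,"dx": 0.008,"dy": -0.014,"dz": 0,"yaw": -0.006}]'

```text
clock: 16.25
tool_pos: [0.5591, 0.2958, 0.1734]
eef_rot: [0.952, 0.306, -0.031, -0.014]
contact_force: [-0.1, 0.6, -0.8]
opening: 0.147
```

Call:
play_rows --targets '[{"jaw": 1,"dx": 0,"dy": 0,"dz": 0,"yaw": 0},{"jaw": 1,"dx": 0,"dy": 0,"dz": 0,"yaw": 0},{"jaw": 1,"dx": 0,"dy": 0,"dz": 0,"yaw": 0},{"jaw": 1,"dx": 0,"dy": 0,"dz": 0,"yaw": 0},{"jaw": 1,"dx": 0,"dy": 0,"dz": 0,"yaw": 0}]'

```text
clock: 16.75
tool_pos: [0.5579, 0.2948, 0.1722]
eef_rot: [0.951, 0.306, -0.032, -0.013]
contact_force: [0.2, 0.2, -2.1]
opening: 0.144
```

```bash
python3 - <<'E'
from h import *
a=np.radians(35)
go(.5075+.071*np.cos(a),.257+.071*np.sin(a),.175,35,.03)
for n in ('top','side'):
  s=snap(n,n+'10'); b=(slice(150,290),slice(140,300)) if n=='top' else (slice(170,350),slice(200,380)); cv2.imwrite('pics/c10%s.png'%n,cv2.resize(s['frame'][b],None,fx=3.3,fy=3.3)[:,:,::-1])
E
```

```text
clock 16.75 pos [0.5579 0.2948 0.1722] ang 35.7 tilt [-0.069  0.005 -0.998] open 0.144 F [ 0.2  0.2 -2.1] D [0.0078 0.0029 0.0028] da -0.7 rows 1
0 dx 0.008 dy 0.002 dz -0.003 yaw 0.013
```

View pics/c10side.png

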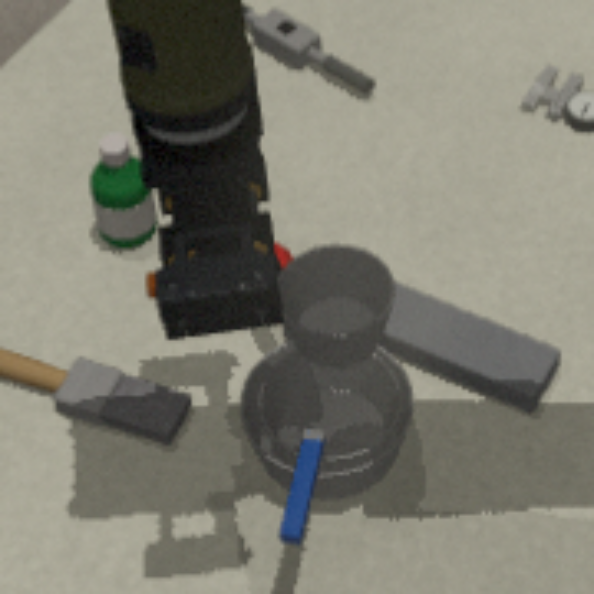

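View pics/c10top.png

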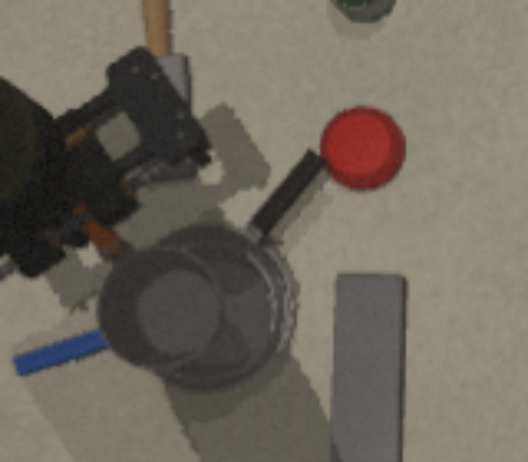

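```bash
python3 - <<'E'
from h import *
s=load('top10'); P=cloud(s)
from scipy.optimize import least_squares
Q=P[205:285,160:215].reshape(-1,3);Q=Q[~np.isnan(Q[:,0])]
Q=Q[np.hypot(*(Q[:,:2]-[.498,.253]).T)<.05]
print(pt(s,188.5,243.6,plane=.168))
for lo,hi in((.155,.166),(.16,.175)):
  c=Q[(Q[:,2]>lo)&(Q[:,2]<hi)][:,:2]
  f=least_squares(lambda p:np.hypot(*(c-p[:2]).T)-p[2],[.498,.253,.037],loss='soft_l1',f_scale=.002);print(len(c),f.x.round(4))
  m=f.x
F=Q[np.hypot(*(Q[:,:2]-m[:2]).T)<.022]; F=F[F[:,2]<.145];print(len(F),np.median(F[:,2]), (np.linalg.lstsq(np.c_[F[:,:2],np.ones(len(F))],F[:,2],rcond=None)[0]).round(3))
E
```

```text
[0.49974787 0.25193263 0.168     ]
157 [0.5016 0.2536 0.0345]
267 [0.5016 0.253  0.0366]
459 0.12576169668222026 [ 0.306  0.867 -0.282]
```

```bash
python3 - <<'E'
from h import *
go(.5645,.298,.09,35.3,.02)
E
```

```text
clock 16.85 pos [0.558  0.2949 0.1722] ang 35.7 tilt [-0.069  0.005 -0.998] open 0.143 F [ 0.8 -0.3 -0.8] D [ 0.0065  0.0031 -0.0822] da -0.4 rows 5
0 dx 0.002 dy 0.001 dz 0.016 yaw 0.001
1 dx 0.002 dy 0.001 dz 0.016 yaw 0.001
2 dx 0.002 dy 0.001 dz 0.016 yaw 0.001
3 dx 0.002 dy 0.001 dz 0.016 yaw 0.001
4 dx 0.002 dy 0.001 dz 0.016 yaw 0.001
```

Call:
play_rows --targets '[{"jaw": 1,"dx": 0.006,"dy": 0.002,"dz": 0.005,"yaw": 0.001},{"jaw": 1,"dx": 0.003,"dy": 0.001,"dz": 0.014,"yaw": 0.001},{"jaw": 1,"dx": 0.001,"dy": 0.001,"dz": 0.016,"yaw": 0.001},{"jaw": 1,"dx": 0.001,"dy": 0.001,"dz": 0.016,"yaw": 0.001},{"jaw": 1,"dx": 0.001,"dy": 0,"dz": 0.01,"yaw": 0.001}]'

```text
clock: 17.35
tool_pos: [0.5693, 0.2978, 0.1069]
eef_rot: [0.953, 0.302, -0.03, -0.013]
contact_force: [-0.6, 0.0, -1.5]
opening: 0.145
```

```bash
python3 - <<'E'
from h import *
go(.5645,.298,.085,35.3,.015)
E
```

```text
clock 17.35 pos [0.5693 0.2978 0.1069] ang 35.3 tilt [-0.066  0.006 -0.998] open 0.145 F [-0.6  0.  -1.5] D [-0.0048  0.0002 -0.0219] da 0.0 rows 2
0 dx -0.001 dy -0.001 dz 0.011 yaw -0.000
1 dx -0.001 dy -0.001 dz 0.011 yaw -0.000
```

Call:
play_rows --targets '[{"jaw": 1,"dx": -0.003,"dy": -0.001,"dz": 0.008,"yaw": 0},{"jaw": 1,"dx": -0.001,"dy": 0,"dz": 0.008,"yaw": 0},{"jaw": 1,"dx": 0,"dy": 0,"dz": 0.004,"yaw": 0},{"jaw": 1,"dx": 0,"dy": 0,"dz": 0,"yaw": 0},{"jaw": 1,"dx": 0,"dy": 0,"dz": 0,"yaw": 0}]'

```text
clock: 17.85
tool_pos: [0.5627, 0.2962, 0.0832]
eef_rot: [0.953, 0.303, -0.032, -0.013]
contact_force: [-0.3, 0.4, -2.4]
opening: 0.145
```

```bash
python3 - <<'E'
from h import *
go(.5645,.298,.060,35.3,.015)
s=snap('top','top11'); b=(slice(180,300),slice(140,260)) ; cv2.imwrite('pics/c11.png',cv2.resize(s['frame'][b],None,fx=5,fy=5)[:,:,::-1])
E
```

```text
clock 17.85 pos [0.5627 0.2962 0.0832] ang 35.3 tilt [-0.069  0.005 -0.998] open 0.145 F [-0.3  0.4 -2.4] D [ 0.0018  0.0018 -0.0232] da -0.0 rows 2
0 dx 0.002 dy 0.000 dz 0.012 yaw 0.000
1 dx 0.002 dy 0.000 dz 0.012 yaw 0.000
```

View pics/c11.png

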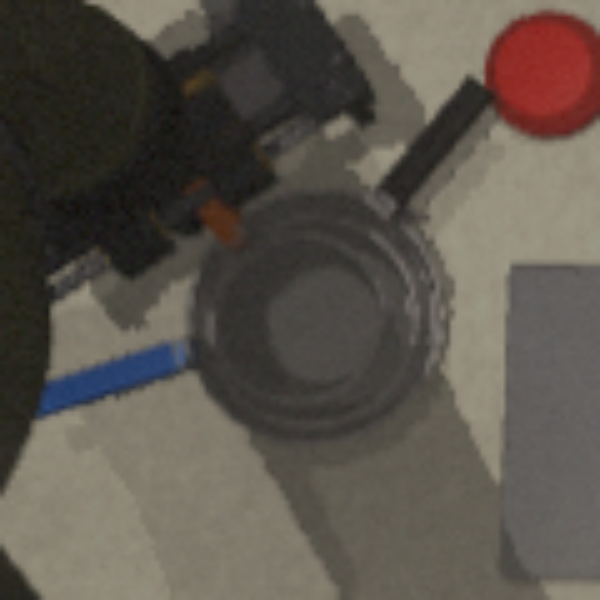

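The small pan's rim (about crop 210–395) is inside the middle pan's, with the orange handle clear of both others. Lowering.

Call:
play_rows --targets '[{"jaw": 1,"dx": 0.002,"dy": 0,"dz": 0.006,"yaw": 0},{"jaw": 1,"dx": 0.001,"dy": 0,"dz": 0.006,"yaw": 0},{"jaw": 1,"dx": 0,"dy": 0,"dz": 0.005,"yaw": 0},{"jaw": 1,"dx": 0,"dy": 0,"dz": 0.003,"yaw": 0},{"jaw": 1,"dx": 0,"dy": 0,"dz": 0,"yaw": 0}]'

```text
clock: 18.4
tool_pos: [0.5649, 0.2988, 0.0626]
eef_rot: [0.953, 0.302, -0.031, -0.013]
contact_force: [0.2, -0.6, -0.9]
opening: 0.147
```

```bash
python3 - <<'E'
from h import *
go(.5645,.298,.057,35.3,.015)
E
```

```text
clock 18.4 pos [0.5649 0.2988 0.0626] ang 35.3 tilt [-0.066  0.006 -0.998] open 0.147 F [ 0.2 -0.6 -0.9] D [-0.0004 -0.0008 -0.0056] da 0.0 rows 1
0 dx -0.000 dy 0.001 dz 0.006 yaw -0.000
```

Call:
play_rows --targets '[{"jaw": 1,"dx": 0,"dy": 0,"dz": 0.002,"yaw": 0},{"jaw": 1,"dx": 0,"dy": 0,"dz": 0.002,"yaw": 0},{"jaw": 1,"dx": 0,"dy": 0,"dz": 0.001,"yaw": 0},{"jaw": 1,"dx": 0,"dy": 0,"dz": 0,"yaw": 0},{"jaw": 1,"dx": 0,"dy": 0,"dz": 0,"yaw": 0}]'

```text
clock: 18.9
tool_pos: [0.5648, 0.2989, 0.0575]
eef_rot: [0.953, 0.302, -0.03, -0.013]
contact_force: [-0.1, 0.3, -1.3]
opening: 0.146
```

```bash
python3 - <<'E'
from h import *
go(.5645,.298,.057,35.3,.015)
E
```

```text
clock 18.9 pos [0.5648 0.2989 0.0575] ang 35.3 tilt [-0.066  0.007 -0.998] open 0.146 F [-0.1  0.3 -1.3] D [-0.0003 -0.0009 -0.0005] da 0.0 rows 1
0 dx -0.001 dy 0.001 dz 0.001 yaw -0.000
```

Call:
play_rows --targets '[{"jaw": 1,"dx": 0,"dy": 0,"dz": 0.001,"yaw": 0},{"jaw": 1,"dx": 0,"dy": 0,"dz": 0.001,"yaw": 0},{"jaw": 1,"dx": 0,"dy": 0,"dz": 0,"yaw": 0},{"jaw": 1,"dx": 0,"dy": 0,"dz": 0,"yaw": 0},{"jaw": 1,"dx": 0,"dy": 0,"dz": 0,"yaw": 0}]'

```text
clock: 19.4
tool_pos: [0.5653, 0.2994, 0.0568]
eef_rot: [0.953, 0.302, -0.029, -0.013]
contact_force: [0.2, 1.4, 1.2]
opening: 0.146
```

```bash
python3 - <<'E'
from h import *
go(.5645,.298,.057,35.3,.015)
E
```

```text
clock 19.4 pos [0.5653 0.2994 0.0568] ang 35.3 tilt [-0.064  0.008 -0.998] open 0.146 F [0.2 1.4 1.2] D [-0.0008 -0.0014  0.0002] da 0.0 rows 1
0 dx -0.001 dy 0.001 dz -0.000 yaw -0.000
```

Contact is there (the vertical force rose from −1.3 to +1.2 N). Releasing gently, then backing straight off.

Call:
play_rows --targets '[{"jaw": 0.8,"dx": 0,"dy": 0,"dz": 0,"yaw": 0},{"jaw": 0.75,"dx": 0,"dy": 0,"dz": 0,"yaw": 0},{"jaw": 0.7,"dx": 0,"dy": 0,"dz": 0,"yaw": 0},{"jaw": 0.6,"dx": 0,"dy": 0,"dz": 0,"yaw": 0},{"jaw": 0.5,"dx": 0,"dy": 0,"dz": 0,"yaw": 0}]'

```text
clock: 19.9
tool_pos: [0.5651, 0.2991, 0.0562]
eef_rot: [0.953, 0.302, -0.03, -0.013]
contact_force: [-0.3, 0.5, -0.2]
opening: 0.458
```

Call:
play_rows --targets '[{"jaw": 0.4,"dx": 0,"dy": 0,"dz": 0,"yaw": 0},{"jaw": 0.4,"dx": 0,"dy": 0,"dz": 0,"yaw": 0},{"jaw": 0.4,"dx": 0,"dy": 0,"dz": 0,"yaw": 0},{"jaw": 0.4,"dx": 0,"dy": 0,"dz": 0,"yaw": 0},{"jaw": 0.4,"dx": 0,"dy": 0,"dz": 0,"yaw": 0}]'

```text
clock: 20.4
tool_pos: [0.5651, 0.2991, 0.0562]
eef_rot: [0.953, 0.302, -0.03, -0.013]
contact_force: [-1.0, 0.9, -0.4]
opening: 0.597
```

Call:
play_rows --targets '[{"jaw": 0.4,"dx": 0,"dy": 0,"dz": -0.01,"yaw": 0},{"jaw": 0.4,"dx": 0,"dy": 0,"dz": -0.02,"yaw": 0},{"jaw": 0.4,"dx": 0,"dy": 0,"dz": -0.03,"yaw": 0},{"jaw": 0.4,"dx": 0,"dy": 0,"dz": -0.03,"yaw": 0},{"jaw": 0.4,"dx": 0,"dy": 0,"dz": -0.03,"yaw": 0}]'

```text
clock: 20.9
tool_pos: [0.5702, 0.2969, 0.1777]
eef_rot: [0.952, 0.303, -0.034, -0.012]
contact_force: [0.2, 0.2, -0.6]
opening: 0.599
```

```bash
python3 - <<'E'
from h import *
go(.5645,.05,.2,35.3,.03)
for n in ('top','side'):
  s=snap(n,n+'12'); b=(slice(150,290),slice(140,300)) if n=='top' else (slice(170,350),slice(200,380)); cv2.imwrite('pics/c12%s.png'%n,cv2.resize(s['frame'][b],None,fx=3.3,fy=3.3)[:,:,::-1])
E
```

```text
clock 20.9 pos [0.5702 0.2969 0.1777] ang 35.3 tilt [-0.073  0.003 -0.997] open 0.599 F [ 0.2  0.2 -0.6] D [-0.0057 -0.2469  0.0223] da -0.0 rows 9
0 dx -0.016 dy 0.022 dz -0.002 yaw 0.000
1 dx -0.016 dy 0.022 dz -0.002 yaw 0.000
2 dx -0.016 dy 0.022 dz -0.002 yaw 0.000
3 dx -0.016 dy 0.022 dz -0.002 yaw 0.000
4 dx -0.016 dy 0.022 dz -0.002 yaw 0.000
5 dx -0.016 dy 0.022 dz -0.002 yaw 0.000
6 dx -0.016 dy 0.022 dz -0.002 yaw 0.000
7 dx -0.016 dy 0.022 dz -0.002 yaw 0.000
8 dx -0.016 dy 0.022 dz -0.002 yaw 0.000
```

View pics/c12side.png

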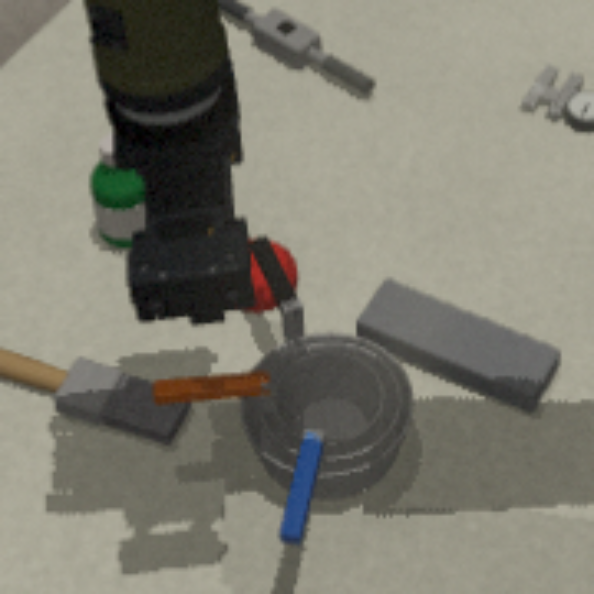

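View pics/c12top.png

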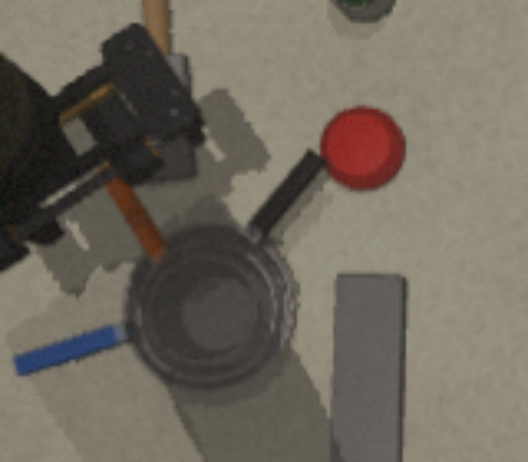

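Call:
play_rows --targets '[{"jaw": 0.4,"dx": 0,"dy": 0,"dz": -0.03,"yaw": 0},{"jaw": 0.4,"dx": -0.018,"dy": 0.024,"dz": -0.01,"yaw": 0},{"jaw": 0.4,"dx": -0.018,"dy": 0.024,"dz": 0,"yaw": 0},{"jaw": 0.4,"dx": -0.018,"dy": 0.024,"dz": 0,"yaw": 0},{"jaw": 0.4,"dx": -0.018,"dy": 0.024,"dz": 0,"yaw": 0}]'

```text
clock: 21.5
tool_pos: [0.5712, 0.1817, 0.2233]
eef_rot: [0.951, 0.308, -0.028, -0.016]
contact_force: [1.1, -0.9, 0.0]
opening: 0.601
```

Call:
play_rows --targets '[{"jaw": 0.4,"dx": -0.018,"dy": 0.024,"dz": 0,"yaw": 0},{"jaw": 0.4,"dx": -0.018,"dy": 0.024,"dz": 0,"yaw": 0},{"jaw": 0.4,"dx": -0.018,"dy": 0.024,"dz": 0,"yaw": 0},{"jaw": 0.4,"dx": -0.018,"dy": 0.024,"dz": 0,"yaw": 0},{"jaw": 0.4,"dx": -0.018,"dy": 0.024,"dz": 0,"yaw": 0}]'

```text
clock: 22.0
tool_pos: [0.5662, 0.0253, 0.2214]
eef_rot: [0.951, 0.308, -0.029, -0.016]
contact_force: [0.4, -0.7, 1.0]
opening: 0.595
```

Call:
play_rows --targets '[{"jaw": 0.4,"dx": -0.018,"dy": 0.024,"dz": 0,"yaw": 0},{"jaw": 0.4,"dx": -0.01,"dy": 0.014,"dz": 0,"yaw": 0},{"jaw": 0.4,"dx": 0,"dy": 0,"dz": 0,"yaw": 0},{"jaw": 0.4,"dx": 0,"dy": 0,"dz": 0,"yaw": 0},{"jaw": 0.4,"dx": 0,"dy": 0,"dz": 0,"yaw": 0}]'

```text
clock: 22.5
tool_pos: [0.5638, -0.0285, 0.2204]
eef_rot: [0.952, 0.305, -0.031, -0.015]
contact_force: [-0.4, 0.9, -0.2]
opening: 0.6
```

```bash
python3 - <<'E'
from h import *
s=snap('top','top13'); P=cloud(s); snap('side','side13')
cv2.imwrite('pics/c13.png',cv2.resize(s['frame'][150:290,140:300],None,fx=4,fy=4)[:,:,::-1])
im=s['frame'].astype(int); r_,g,b=im[...,0],im[...,1],im[...,2]
roi=np.zeros(r_.shape,bool); roi[170:275,120:245]=1
C=np.array([.508,.2575])
for n,m,tip in (('blue',b>r_+40,.13),('orange',(r_>b+60)&(g>b+12),.12)):
    Q=P[m&roi]; Q=Q[(Q[:,2]>.06)&(np.hypot(*(Q[:,:2]-C).T)<.16)]; md=np.median(Q,0); u=np.linalg.svd(Q[:,:2]-Q[:,:2].mean(0))[2][0]; u=u*np.sign(u@(md[:2]-C)); t=(Q[:,:2]-C)@u
    k=np.polyfit(t,Q[:,2],1)
    print(n,len(Q),md.round(4),'yaw',np.degrees(np.arctan2(u[1],u[0])).round(1),'r',np.percentile(t,[1,99]).round(4),'tip',(Q[:,:2].mean(0)+u*(np.percentile(t,99)-t.mean())).round(4),'slope',k.round(3))
Q=P[205:280,165:245].reshape(-1,3); F=Q[np.hypot(*(Q[:,:2]-C).T)<.02]; print('floor',np.median(F[:,2]),np.linalg.lstsq(np.c_[F[:,:2],np.ones(len(F))],F[:,2],rcond=None)[0].round(3))
s0=load('top0'); P0=cloud(s0)
d=abs(s['frame'].astype(int)-s0['frame'].astype(int)).sum(2)
for n,c in dict(cap=(250,194),cal=(370,258),stone=(251,265),oil=(248,143),brush=(190,190)).items(): print(n,d[c[1]-3:c[1]+4,c[0]-3:c[0]+4].mean())
print(r.get_state()['contact_force'].round(1),r.get_state()['clock'])
E
```

```text
blue 170 [0.4766 0.3453 0.0814] yaw 108.1 r [0.0582 0.1283] tip [0.4662 0.3789] slope [-0.009  0.082]
orange 182 [0.5754 0.304  0.0814] yaw 34.0 r [0.0446 0.118 ] tip [0.6053 0.3243] slope [0.    0.081]
floor 0.011494207692299141 [ 0.006 -0.004  0.01 ]
cap 40.36734693877551
cal 228.6734693877551
stone 47.93877551020408
oil 29.285714285714285
brush 46.53061224489796
[ 0.1 -0.6  0.5] 22.6
```

View pics/c13.png

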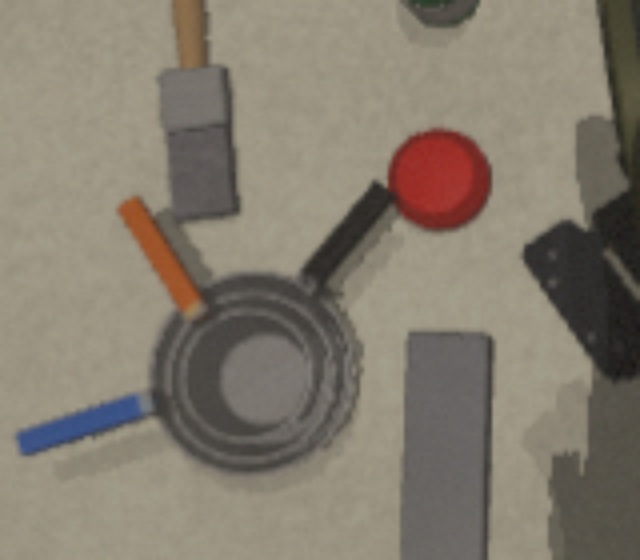

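View pics/side13.png

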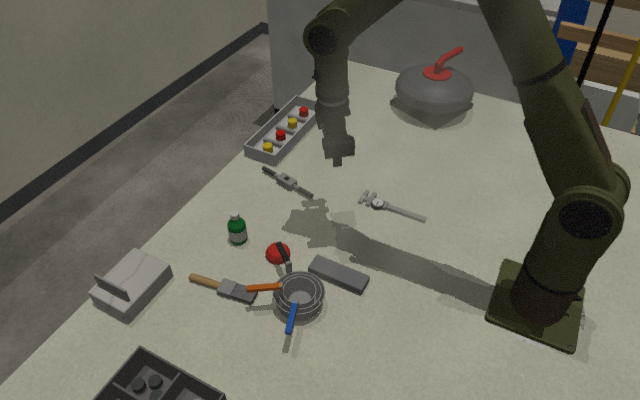

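```bash
python3 -c "
from plant import r
print(r.finish_job())"
```

```text
the job is handed in; nothing more can be done
None
```

The three pans are nested and the job is handed in, at about 22.6 s of the 67 s allowed. No verdict came back, so success rests on the camera checks below.

I set the middle pan into the largest with its blue handle at about 110°. The smallest went into that with its orange handle at about 35°. The largest pan stayed where it stood, its black handle at about −38°.

**Last checks from the top camera and the state:**
- **Seating:** the handle-bar tops all read 81 mm, as they should when nested. The small pan's floor is level to within 0.01 rad and reads 11.5 mm high, against an expected 12 mm.
- **Handles:** the bars lie about 72° and 74° apart, and the handle ends about 150 mm apart.
- **Bystanders:** the arm was well clear, with contact force at noise level. The bolt cap, honing stone, bottle and brush look unmoved. The arm blocked the top view of the caliper, and I did not check the tap wrench numerically. Both look in place in the side picture.

**What went less than cleanly:**
- One move call was refused because its last row lacked some of the keys; nothing moved.
- The tool gradually tilted by up to about 4°. Both pans still came out flat after release.
- The measured pan centres agreed with the arm's own position to about 2 mm, inside the 8 mm of play.

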